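Gauge the sanding drum

TASK

Check the air pressure of the inflatable sanding drum with the brown belt. Take the stick gauge out of its rest, press its foot squarely and firmly home on the drum's valve and keep it there until the white rod has come out and stands still, but never push on the valve with more than 20 N. Then lay the gauge gently back in its rest as it lay before, with the rod left standing out at its reading, let go, and leave everything else on the bench as it is.

Things in the scene. Friction and masses are not known exactly. Their poses are not given: they have to be found in the camera images.
- drum: Inflatable sanding drum with a BROWN belt, on end on a fixed round stand 104 mm wide: drum 91 mm in diameter, its silver hub face (68 mm wide) 102 mm above the bench. Fixed. Origin: on the bench on the drum's axis, z up. A nut (8 mm radius, 10 mm high) stands on the axis
- valve_root (a point): Fixed point on the brown drum's hub face, where its valve comes out of a black rubber bush (17 mm wide, 10 mm high). The valve is a brass stem, 8 mm in diameter. Its flat tip is 30 mm above this point, but the stem was pushed in or out by up to 6 mm and bent, so the tip stands up to 6 mm aside in any direction. It stays as bent and yields to a side push of about 8 N
- spare_drum: The other drum, the same but with a GREY-GREEN belt and a black cap (10 mm wide, top 133 mm above the bench) over its valve. Fixed; not part of the job. Origin as for the brown one
- gauge_head (a point): Grip point of the stick gauge: centre of its cast metal head, a block 24 mm long (x), 18 mm wide (y, the width to grip), from 14 mm below to 12 mm above this point. x points along the tube, z up. The tube (12 mm in diameter) leaves the head along +x at this height and ends 106 mm from here. Below the head is the round foot, 21 mm wide, its rim 30 mm under this point
- gauge: The whole gauge, 0.15 kg, balancing 40 mm along its tube. Origin: centre of the foot's rim, 30 mm under gauge_head, axes as there. The mouth opens downward, 12.6 mm wide at the rim, narrowing in 3 mm to an 11 mm bore; inside are a sprung plunger (tip 6 mm above the rim) and a rubber seal (13 mm above the rim). Standing on the stem's edge the foot is stopped and the rod stays in
- rod: White indicator rod (5 mm square, red end button 8 mm wide) in the far end of the tube. With the foot over the stem and the rim 6 mm past the stem's tip, the plunger meets the valve core; each further mm drives the rod out 5 mm against 1 N rising to 4 to 9 N, until it balances the drum's pressure. It then stays by friction; do not touch it or push it back. Origin as the gauge's, moved out with the rod
- rod_out (a joint): How far the rod stands out, m: 0 to 0.038; true readings here are 0.013 to 0.032 (unknown pressure). With the rim 13 mm past the stem's tip the seal meets the stem and the push grows by about 8 N per mm for 3 mm. Sealed home takes at least 12 N in all (14 to 17 N is good), held for about a second; over 20 N damages the valve
- rest: Black rest of the gauge, fixed: base 84 x 56 mm, with two V-notched saddles (8 mm thick, 50 mm wide, tops near 60 mm) centred 35 mm behind and 30 mm ahead of the origin along x. Origin: centre of its underside on the bench. The gauge's tube lies in the notches along the rest's x, head off the -x end, foot down: gauge_head is then at x = -62, y = 0, z = 45 mm in this frame
- fuel_can: Fuel can, 66 mm wide, 190 mm high, blue label; bystander
- jar_clear: Clear glass jar, 68 mm wide, 75 mm high; bystander
- jar_green: Green glass jar, 60 mm wide, 65 mm high; bystander
- hammer: Hammer, 220 mm long, lying; bystander
- tweezers: Steel tweezers, 160 mm long, lying; bystander
- dust_cap: The valve's black dust cap, 12 mm, in a white dish 80 mm wide; bystander

How it is judged:
On the way, in this order (a step that is already met when the one before it is completed fails the run):
1. the gauge is lifted out of its rest (z of gauge_head in the frame of rest above 0.085 m), for 0.1 s.
2. the foot is pressed home upright on the brown drum's valve with 12 N or more, and the rod stands still at its reading (contact force between gauge and drum above 12 N and value of joint rod_out above 0.011 m and velocity of joint rod_out below 0.004 m/s and angle between gauge_head's own z axis and vertical below 0.2 rad and x of gauge in the frame of drum between 0.013 and 0.031 m and y of gauge in the frame of drum between -0.009 and 0.009 m and z of gauge in the frame of drum below 0.129 m), for 0.5 s.
At the end, for the whole second after the job is handed in: The gauge lies still in both notches of its rest as at the start (head within 10 mm along and 6 mm across of its place, at its height within 6 mm, foot down within 0.25 rad), with the rod still standing out at its reading (more than 11 mm) (value of joint rod_out above 0.011 m and x of gauge_head in the frame of rest between -0.072 and -0.052 m and y of gauge_head in the frame of rest between -0.006 and 0.006 m and z of gauge_head in the frame of rest between 0.039 and 0.05 m and angle between the x axis of gauge_head and the x axis of rest, either way round below 0.12 rad and angle between gauge_head's own z axis and vertical below 0.25 rad and linear speed of gauge below 0.02 m/s); the robot touches nothing.
It fails at once if the gauge pushes on the brown drum or its valve with more than 20 N (contact force between gauge and drum above 20 N).
It fails at once if the rod is touched by the gripper or the arm, or pushed back in (contact force between rod and the fingers above 0.5 N or contact force between rod and the arm above 0.5 N or velocity of joint rod_out below -0.03 m/s).
It fails at once if the gauge is dropped or rammed into its rest (more than 20 N) (contact force between gauge and rest above 20 N).
It fails at once if a bystander is moved more than 20 mm (distance of any of fuel_can, jar_clear, jar_green, hammer, tweezers, dust_cap from where it was at the start of the episode above 0.02 m).
It also fails if it takes over 61 s, if anything falls off the work surface, if the arm or the gripper's body presses on something with over 40 N, if the wrist force passes 120 N, or if a joint passes its speed limit or range.

ROBOT

A 6-joint arm with a two-finger parallel gripper is mounted at the origin on the work surface. World frame = base frame: x ahead of the robot, y to its left, z up, the work surface at z = 0. Lengths are in m, angles in rad, forces in N, time in s.
With the tool pointing down it reaches from about 0.375 to 0.75 m from the base axis. Payload 9 kg.
Tool frame: the origin (TCP) lies at the very end of the fingers, on their centre line; the grasp point (between the pads) lies 19 mm behind it (tcp_to_grasp is the y of the grasp point in the tool frame, in m); y points along the fingers, x is the direction in which the jaws open and shut, and the axes are right-handed (so a half turn about y gives the same grasp; the last joint's range is limited). The gripper opens to 85 mm and grips with 20 to 120 N. Pads are 22 mm wide; open, the fingers measure 114 mm over their backs; the gripper's body (76 mm by 85 mm) begins 54 mm behind the grasp point. The pads swing forward as they close: fully open they stand 13 mm farther back than shut.
Start: joints at [-1.56, 0.104, 0.097, 1.564, 0, 1.353], TCP at [0.136, -0.584, 0.231] pointing down, gripper open.
Joint ranges: [-2.99, 2.99], [-0.84, 1.86], [-1.1, 1.16], [-1.84, 2.11], [-1.51, 1.56], [-3.14, 3.14]. Speed limits (rad/s): [2.22, 2.22, 2.57, 3.14, 3.14, 3.14].

INTERFACE

Orientations are given as a rotation vector (axis times angle).
In Python, from station import read_state, read_camera, get_calibration, close_job, tcp_to_grasp gives the robot as it stands. The module is installed in compiled form; this text tells all that it offers.
- The arm moves only by the tool step_arm, never from a script. Its argument "motion" is a list of rows, each an object with "gripper": the closure, from -1 (fully open) to 1 (shut), so that 0 is half open; "translation": the shift along the tool's x, y, z in cm, a list of three; "rot": the turn, a rotation vector about the tool's x, y, z in degrees, a list of three. A call has 1 to 20 rows; each row shifts and turns the pose as measured when the row begins, along the tool's axes as they then stand; what a row does not reach is not made up. A row lasts 1/10 s, in which the tool goes at most 50 mm and 8.59 degrees, less where a joint would pass 70% of its speed; a pose out of reach is approached as far as the arm can. A call with a gripper value outside its range is refused whole. The fingers move at their own pace and stop on an object; the grip force is fixed at half the most. Time passes only in rows, so rows that do not move let the fingers close. It gives the time, the measured TCP pose, the force and the opening at its end, in the units of the state.
- read_state(): the state, without advancing time (a new reading comes with each control period).
- read_camera(name): name is "scene" or "top"; returns (picture, depth): 384x512x3 uint8, blue, green, red; 384x512 float32, m along the optical axis (not along the pixel's ray), 0 where there is no reading.
- get_calibration(name): a dict with "fovy" (degrees; the focal length in pixels is half the picture's height over the tangent of half this angle, whatever the lens; pixels are square), "cx", "cy" (the principal point, pixels), "k1" (the pictures are not rectified: a ray, as slopes to the right and down, at radius r is drawn at 1 + k1 r^2 times it, then the intrinsics apply), "R" (3x3) and "t" (3): a world point X has camera coordinates R X + t. Camera axes: x right, y down, z forward; pixel columns grow to the right and rows downward; lengths in m; the calibration is good to about 2 mm. A picture is of the moment at which its call begins. get_calibration takes no time and is no camera call.
- close_job(): hands the job in, once; it reports no verdict.
The state is a dict: "t": time; "joint_positions": joint angles; "joint_velocities": joint speeds; "joint_efforts": joint torques, N m; "ee_pos": TCP position; "eef_rot": TCP orientation; "ft_force": force on the tool from outside, world axes, zero at the start; "moment": the same for the moment, N m; "opening": finger opening in m.
Only numpy, scipy, OpenCV 4.12 (cv2) and the standard library are available. Lean on these libraries where they do the work, as an engineer would, in place of code of your own. Each camera call takes 0.05 s, during which the arm holds its last target.

## Working session

There is one attempt and no reset: what is moved stays moved. The work goes in short steps, Python scripts to look and compute and a tool call to move; the robot and the scene stay as the last step left them, time stands still between calls to the robot, and variables do not carry over. Pictures are saved under pics/ and viewed, and the job is handed in when it is done.

Besides the shell and the picture viewer there is one more tool, called in YAML: its name, and indented under it one key for each argument. step_arm: Moves the arm, as the interface text tells. Its arguments: {"type":"object","properties":{"motion":{"type":"array","items":{"type":"object","properties":{"gripper":{"type":"number"},"translation":{"type":"array","items":{"type":"number"}},"rot":{"type":"array","items":{"type":"number"}}}}}},"required":["motion"]}

```bash
mkdir -p pics; cat > h.py <<'E'
import numpy as np, cv2
from station import *
def grab(n,tag):
    im,d=read_camera(n); im=np.array(im); d=np.array(d); np.savez(f'{tag}_{n}.npz',im=im,d=d); cv2.imwrite(f'pics/{tag}_{n}.png',im); return im,d
def load(n,tag):
    z=np.load(f'{tag}_{n}.npz'); return z['im'],z['d']
def K(c):
    f=192/np.tan(np.radians(c['fovy'])/2); return np.array([[f,0,c['cx']],[0,f,c['cy']],[0,0,1.]])
def slopes(c,uv):
    uv=np.atleast_2d(np.float64(uv)); k=K(c); q=(uv-[k[0,2],k[1,2]])/k[0,0]; s=q.copy()
    for _ in range(30): s=q/(1+c['k1']*(s**2).sum(1,keepdims=True))
    return s
def ray(n,uv):
    c=get_calibration(n); s=slopes(c,uv); R=np.array(c['R']); t=np.array(c['t'])
    d=np.c_[s,np.ones(len(s))]@R; return -R.T@t, d
def onz(n,uv,z):
    o,d=ray(n,uv); return o+d*((z-o[2])/d[:,2])[:,None]
def pts(n,uv,dep):
    o,d=ray(n,uv); return o+d*np.asarray(dep)[:,None]
def cloud(n,d):
    v,u=np.mgrid[0:384,0:512]; return pts(n,np.c_[u.ravel(),v.ravel()],d.ravel()).reshape(384,512,3)
def proj(n,X):
    c=get_calibration(n); Y=np.atleast_2d(X)@np.array(c['R']).T+np.array(c['t']); s=Y[:,:2]/Y[:,2:]; s=s*(1+c['k1']*(s**2).sum(1,keepdims=True)); k=K(c); return s*k[0,0]+[k[0,2],k[1,2]]
E
python3 - <<'E'
from h import *
for n in('scene','top'):
    im,d=grab(n,'a'); c=get_calibration(n); print(n,{k:np.round(c[k],3) for k in c}, -np.array(c['R']).T@np.array(c['t']))
s=read_state(); print(s, tcp_to_grasp)
E
```

```text
scene {'fovy': np.float64(43.89), 'cx': np.float64(259.338), 'cy': np.float64(189.021), 'k1': np.float64(-0.124), 'R': array([[ 0.324,  0.946, -0.01 ],
       [ 0.799, -0.279, -0.532],
       [-0.506,  0.164, -0.847]]), 't': array([-0.182, -0.394,  1.555])} [ 1.16141489 -0.19313059  1.10435693]
top {'fovy': np.float64(51.583), 'cx': np.float64(250.775), 'cy': np.float64(191.481), 'k1': np.float64(-0.082), 'R': array([[ 0.073, -0.997, -0.003],
       [-0.966, -0.07 , -0.25 ],
       [ 0.249,  0.021, -0.968]]), 't': array([-0.048,  0.597,  1.025])} [ 0.32494978 -0.02734572  1.14189508]
{'t': 0.1, 'joint_positions': array([-1.55972465e+00,  1.04666483e-01,  9.65506626e-02,  1.56392445e+00,
        1.93589474e-05,  1.35311266e+00]), 'joint_velocities': array([ 0.00166624, -0.00042421,  0.00148364, -0.00172231, -0.00158285,
        0.0001667 ]), 'joint_efforts': array([ 6.03148088e-03, -5.58210719e+01,  5.04716992e+01,  1.31895568e-02,
       -3.14768731e-04, -1.52023354e-07]), 'ee_pos': array([ 0.13608048, -0.5840485 ,  0.23058634]), 'eef_rot': array([-1.30774892,  1.03953462, -1.03824947]), 'ft_force': array([0.26828776, 1.17929726, 0.25313288]), 'moment': array([-0.04563888, -0.01033298, -0.0142903 ]), 'opening': 0.08576524810058603} -0.0187
```

View pics/a_scene.png

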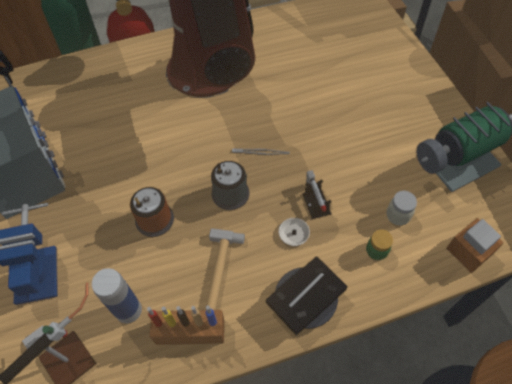

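View pics/a_top.png

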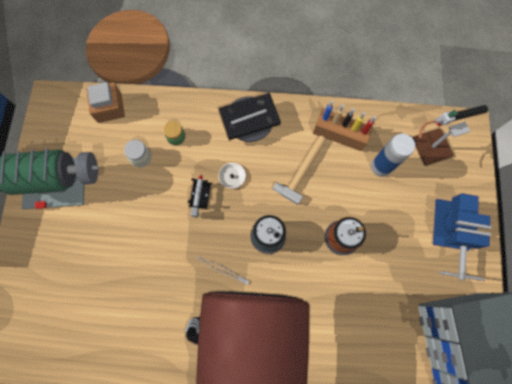

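```bash
python3 - <<'E'
from h import *
for n in('scene','top'):
    im,d=load(n,'a'); print(n,proj(n,[[0.136,-.584,.231],[0,0,0],[0,0,0.3]]))
    x0,x1,y0,y1=((120,345,145,245) if n=='scene' else (170,380,150,270))
    cr=im[y0:y1,x0:x1]; s=3.5; cv2.imwrite(f'pics/a_{n}_z.png',cv2.resize(cr,None,fx=s,fy=s,interpolation=cv2.INTER_CUBIC))
E
```

```text
scene [[ -4.26042395  95.67028835]
 [203.95418785  69.28359814]
 [193.07671903  -8.91136184]]
top [[497.30330761 394.99056746]
 [232.72489438 416.29330547]
 [225.53023035 461.88958354]]
```

View pics/a_scene_z.png

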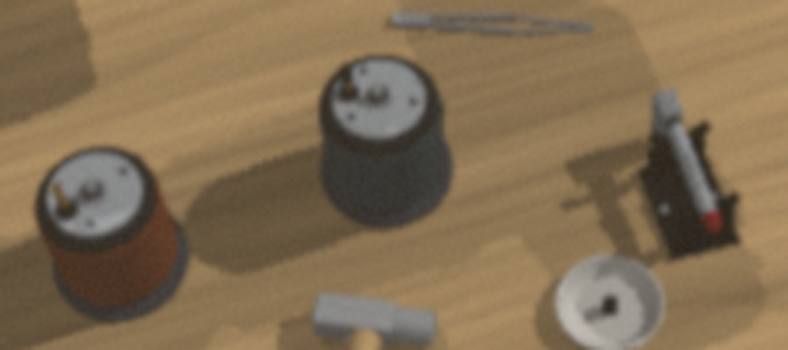

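View pics/a_top_z.png

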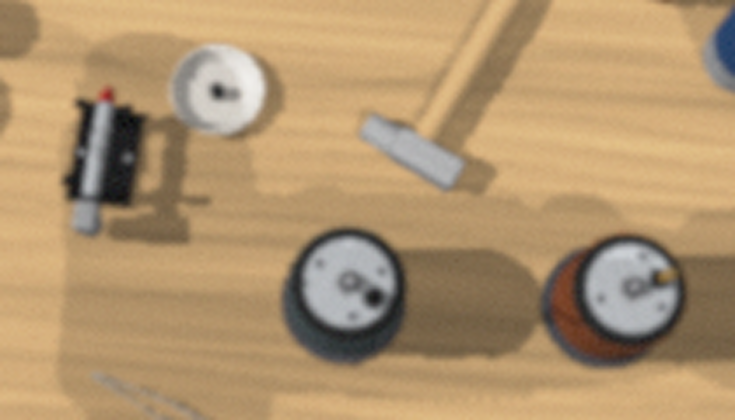

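```bash
python3 - <<'E'
from h import *
for n in('scene','top'):
    im,d=load(n,'a'); C=cloud(n,d); b,g,r=[im[...,i].astype(int) for i in range(3)]
    hsv=cv2.cvtColor(im,cv2.COLOR_BGR2HSV)
    # hub face: near z .102 region
    (x0,x1,y0,y1)=((125,180,180,240) if n=='scene' else (320,372,212,260))
    m=np.zeros(d.shape,bool); m[y0:y1,x0:x1]=1
    z=C[...,2]
    hub=m&(abs(z-.102)<.005); print(n,'hub n',hub.sum(), C[hub].mean(0))
    c,rr=cv2.minEnclosingCircle(C[hub][:,:2].astype(np.float32)); print(' circ',c,rr)
    gray=m&(r-b<25)&(r>110)&(z>.09)&(z<.11)
    uv=np.argwhere(gray)[:,::-1]; P=onz(n,uv,.102); e=cv2.fitEllipse(cv2.convexHull(P[:,:2].astype(np.float32)*1000)); print(' silver ellipse mm',e)
    brass=m&(hsv[...,1]>90)&(hsv[...,0]>15)&(hsv[...,0]<30)&(r>90)&(z>.09)
    print(' brass',[(u,v,np.round(C[v,u],3).tolist(),im[v,u].tolist()) for v,u in np.argwhere(brass)])
    hi=m&(z>.115); print(' high',[(u,v,np.round(C[v,u],3).tolist()) for v,u in np.argwhere(hi)])
    (x0,x1,y0,y1)=((295,340,165,225) if n=='scene' else (185,216,168,220))
    m=np.zeros(d.shape,bool); m[y0:y1,x0:x1]=1
    G=m&(z>.03)&(r-b<40)&(r>110); P=C[G]; mu=P.mean(0); U,S,V=np.linalg.svd(P-mu,full_matrices=False); print(' gauge',G.sum(),mu,V[0],np.ptp((P-mu)@V[0]), P.min(0),P.max(0))
    red=m&(r>130)&(g<90); print(' red',np.argwhere(red)[:,::-1].mean(0),C[red].mean(0),red.sum())
    h=m&(z>.05); print(' z>.05',C[h].min(0),C[h].max(0),h.sum())
E
```

```text
scene hub n 615 [ 0.5049476  -0.27188929  0.1019477 ]
 circ (0.5027018189430237, -0.27448537945747375) 0.04375727102160454
 silver ellipse mm ((499.6561584472656, -272.4068908691406), (62.849613189697266, 66.86490631103516), 102.47583770751953)
 brass [(np.int64(155), np.int64(188), [0.467, -0.245, 0.094], [59, 78, 92]), (np.int64(135), np.int64(192), [0.465, -0.296, 0.098], [70, 96, 113]), (np.int64(134), np.int64(193), [0.468, -0.299, 0.1], [66, 92, 110]), (np.int64(133), np.int64(194), [0.469, -0.302, 0.098], [71, 98, 117]), (np.int64(163), np.int64(194), [0.492, -0.23, 0.095], [60, 83, 104]), (np.int64(132), np.int64(195), [0.467, -0.305, 0.091], [78, 109, 132]), (np.int64(132), np.int64(196), [0.475, -0.305, 0.1], [65, 89, 104]), (np.int64(131), np.int64(197), [0.475, -0.308, 0.097], [71, 99, 118]), (np.int64(131), np.int64(198), [0.479, -0.309, 0.098], [59, 79, 95]), (np.int64(136), np.int64(199), [0.511, -0.293, 0.135], [63, 90, 108]), (np.int64(130), np.int64(200), [0.483, -0.312, 0.096], [68, 95, 115]), (np.int64(136), np.int64(200), [0.511, -0.294, 0.131], [64, 89, 107]), (
[... 6597 characters left out ...]
, -0.299, 0.133]), (np.int64(359), np.int64(230), [0.505, -0.295, 0.117]), (np.int64(360), np.int64(230), [0.504, -0.296, 0.126]), (np.int64(351), np.int64(245), [0.325, -0.027, 1.142]), (np.int64(342), np.int64(253), [0.325, -0.027, 1.142]), (np.int64(324), np.int64(256), [0.325, -0.027, 1.142])]
 gauge 173 [0.57088723 0.14695565 0.06417606] [ 0.24033527  0.15350212 -0.9584759 ] 1.1539462819035424 [ 0.32494978 -0.02734572  0.03163641] [0.63197372 0.159513   1.14189508]
 red [200.28571429 177.        ] [0.63738297 0.14358248 0.05158333] 7
 z>.05 [ 0.32494978 -0.02734572  0.05003797] [0.64030226 0.17391896 1.14189508] 182<stdin>:19: RuntimeWarning: Mean of empty slice.
  ret = um.true_divide(
```

```bash
python3 - <<'E'
from h import *
for n in('scene','top'):
    im,d=load(n,'a'); C=cloud(n,d); b,g,r=[im[...,i].astype(int) for i in range(3)]; z=C[...,2]
    (x0,x1,y0,y1)=((295,340,160,225) if n=='scene' else (185,218,168,220))
    m=np.zeros(d.shape,bool); m[y0:y1,x0:x1]=1; m&=d>0
    G=m&(z>.032)&(z<.07)&(abs(r-b)<40)&(r>100); P=C[G]; 
    # rough axis: xy PCA
    mu=P[:,:2].mean(0);U,S,V=np.linalg.svd(P[:,:2]-mu,full_matrices=False);v=V[0]*np.sign(V[0,0]); s=(P[:,:2]-mu)@v; w=(P[:,:2]-mu)@[-v[1],v[0]]
    print(n,len(P),mu,v,np.degrees(np.arctan2(v[1],v[0])),'z',np.percentile(P[:,2],[5,50,95]))
    for a in np.arange(s.min(),s.max(),.01):
        k=(s>=a)&(s<a+.01); print('  s%.3f n%d w[%.4f %.4f] mean xyz'%(a,k.sum(),*(np.ptp(w[k]),w[k].mean()) if k.any() else (0,0)),np.round(P[k].mean(0),4), np.round(P[k][:,2].max(),4))
    blk=m&(r<60)&(z<.09); Q=C[blk]; print(' black',blk.sum(),Q[Q[:,2]<.025].min(0),Q[Q[:,2]<.025].max(0)); 
    base=Q[Q[:,2]<.03][:,:2]; print(cv2.minAreaRect(base.astype(np.float32)*1000)); print(np.histogram(Q[:,2],bins=np.arange(-.01,.08,.01)))
    cv2.imwrite(f'pics/a_{n}_r.png',cv2.resize(im[y0:y1,x0:x1],None,fx=9,fy=9,interpolation=cv2.INTER_CUBIC))
E
```

```text
File "<stdin>", line 11
    k=(s>=a)&(s<a+.01); print('  s%.3f n%d w[%.4f %.4f] mean xyz'%(a,k.sum(),*(np.ptp(w[k]),w[k].mean()) if k.any() else (0,0)),np.round(P[k].mean(0),4), np.round(P[k][:,2].max(),4))
                                                                                                         ^^
SyntaxError: invalid syntax
```

```bash
python3 - <<'E'
from h import *
a=cv2.imread('pics/a_scene_r.png');b=cv2.imread('pics/a_top_r.png');h=max(a.shape[0],b.shape[0])
p=lambda x:cv2.copyMakeBorder(x,0,h-x.shape[0],0,5,cv2.BORDER_CONSTANT)
cv2.imwrite('pics/a_both.png',np.hstack([p(a),p(b)]))
E
```

```text
[ WARN:0@0.624] global loadsave.cpp:275 findDecoder imread_('pics/a_scene_r.png'): can't open/read file: check file path/integrity
[ WARN:0@0.624] global loadsave.cpp:275 findDecoder imread_('pics/a_top_r.png'): can't open/read file: check file path/integrity
Traceback (most recent call last):
AttributeError: 'NoneType' object has no attribute 'shape'
```

```bash
python3 - <<'E'
from h import *
L=[]
for n in('scene','top'):
    im,d=load(n,'a'); C=cloud(n,d); b,g,r=[im[...,i].astype(int) for i in range(3)]; z=C[...,2]
    (x0,x1,y0,y1)=((295,340,160,225) if n=='scene' else (185,218,168,220))
    m=np.zeros(d.shape,bool); m[y0:y1,x0:x1]=1; m&=d>0
    G=m&(z>.032)&(z<.07)&(abs(r-b)<40)&(r>100); P=C[G]; 
    mu=P[:,:2].mean(0);U,S,V=np.linalg.svd(P[:,:2]-mu,full_matrices=False);v=V[0]*np.sign(V[0,0]); s=(P[:,:2]-mu)@v; w=(P[:,:2]-mu)@[-v[1],v[0]]
    print(n,len(P),mu,v,np.degrees(np.arctan2(v[1],v[0])),'z',np.percentile(P[:,2],[5,50,95]))
    for a in np.arange(s.min(),s.max(),.01):
        k=(s>=a)&(s<a+.01)
        if k.any(): print('  s%.3f n%d w[%.4f %.4f]'%(a,k.sum(),np.ptp(w[k]),w[k].mean()),np.round(P[k].mean(0),4), np.round(P[k][:,2].max(),4))
    blk=m&(r<60)&(z<.09); Q=C[blk]
    base=Q[Q[:,2]<.03][:,:2]; print(len(base),cv2.minAreaRect(base.astype(np.float32)*1000)); print(np.histogram(Q[:,2],bins=np.arange(-.01,.08,.01))[0])
    L.append(cv2.resize(im[y0:y1,x0:x1],None,fx=9,fy=9,interpolation=cv2.INTER_CUBIC))
h=max(a.shape[0] for a in L)
p=lambda x:cv2.copyMakeBorder(x,0,h-x.shape[0],0,5,cv2.BORDER_CONSTANT)
cv2.imwrite('pics/a_both.png',np.hstack([p(a) for a in L]))
E
```

```text
scene 145 [0.57314736 0.15176351] [ 0.99861238 -0.05266222] -3.0187196024080114 z [0.04719342 0.05234395 0.05904263]
  s-0.049 n23 w[0.0179 -0.0016] [0.5292 0.1524 0.0542] 0.0618
  s-0.039 n19 w[0.0156 0.0000] [0.5395 0.1536 0.0572] 0.0606
  s-0.029 n11 w[0.0091 0.0029] [0.55   0.1559 0.0536] 0.0592
  s-0.019 n13 w[0.0115 0.0016] [0.5598 0.154  0.0495] 0.0537
  s-0.009 n11 w[0.0094 -0.0001] [0.5699 0.1518 0.0511] 0.0535
  s0.001 n10 w[0.0086 0.0001] [0.5792 0.1516 0.051 ] 0.0553
  s0.011 n13 w[0.0111 0.0002] [0.5907 0.1511 0.0516] 0.0564
  s0.021 n11 w[0.0068 -0.0003] [0.5994 0.1501 0.0501] 0.0525
  s0.031 n11 w[0.0094 0.0003] [0.6091 0.1502 0.0501] 0.0531
  s0.041 n15 w[0.0103 -0.0008] [0.6196 0.1485 0.0526] 0.0577
  s0.051 n8 w[0.0069 -0.0008] [0.6288 0.1481 0.0534] 0.0566
275 ((598.1466674804688, 148.11073303222656), (50.56730651855469, 81.19784545898438), 85.61527252197266)
[  0 184  58  33  43  25  33   1]
top 190 [0.57396856 0.14867699] [ 0.99862692 -0.05238583] -3.002861499560708 z [0.04302494 0.05089743 0.05826268]
  s-0.050 n29 w[0.0146 -0.0006] [0.5281 0.1505 0.0544] 0.0599
  s-0.040 n25 w[0.0168 -0.0007] [0.5388 0.1498 0.0551] 0.0617
  s-0.030 n13 w[0.0166 0.0005] [0.547  0.1506 0.0525] 0.0581
  s-0.020 n16 w[0.0126 0.0019] [0.5594 0.1513 0.0486] 0.0528
  s-0.010 n15 w[0.0113 0.0006] [0.5689 0.1495 0.0489] 0.0524
  s-0.000 n14 w[0.0091 -0.0003] [0.5783 0.1481 0.0501] 0.0573
  s0.010 n15 w[0.0107 0.0005] [0.5884 0.1484 0.0511] 0.0545
  s0.020 n13 w[0.0097 -0.0000] [0.5985 0.1473 0.0499] 0.0557
  s0.030 n14 w[0.0116 -0.0001] [0.6076 0.1468 0.05  ] 0.0551
  s0.040 n15 w[0.0094 0.0003] [0.618  0.1466 0.0496] 0.0524
  s0.050 n21 w[0.0400 -0.0008] [0.6284 0.145  0.0479] 0.0577
196 ((596.72314453125, 146.3682098388672), (48.58733367919922, 77.9920425415039), 85.94573211669922)
[  0 156  18  22  15  16  23   0]
```

View pics/a_both.png

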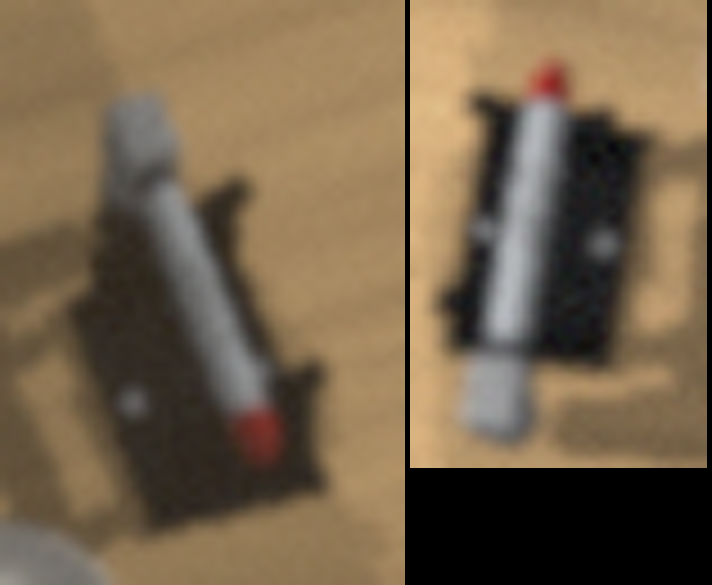

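```bash
cat >> h.py <<'E'
from scipy.spatial.transform import Rotation as Ro
def plan(p,yaw=None,flip=0,s=None):
    "cm in tool axes and turn deg to world TCP p; yaw: world angle(rad) of gauge x axis; jaws (tool x) along gauge +-y, tool y down"
    s=s or read_state(); R=Ro.from_rotvec(s['eef_rot']); 
    tr=R.inv().apply(np.array(p)-s['ee_pos'])*100
    out=[np.round(tr,2)]
    if yaw is not None:
        x=np.array([-np.sin(yaw),np.cos(yaw),0])*(-1 if flip else 1); y=np.array([0,0,-1.]); T=Ro.from_matrix(np.c_[x,y,np.cross(x,y)])
        out.append(np.round(np.degrees((R.inv()*T).as_rotvec()),2))
    return out
E
python3 - <<'E'
from h import *
s=read_state(); print(np.round(Ro.from_rotvec(s['eef_rot']).as_matrix(),3))
print(plan([.536,.1515,.15],np.radians(-4.4)),plan([.536,.1515,.15],np.radians(-4.4),1))
for nm,z,uvs in(('can',.19,(400,148)),('spare',.102,(269,233)),('dish',.01,(232,176)),('jarc',.075,(137,150)),('hammerhead',.02,(289,194))): print(nm,onz('top',uvs,z))
print(plan([.45,-.25,.25]))
E
```

```text
[[ 0.227  0.     0.974]
 [-0.974  0.001  0.227]
 [-0.001 -1.     0.   ]]
[array([-62.56,   8.15,  55.63]), array([-1.0000e-01, -1.6249e+02,  1.0000e-02])] [array([-62.56,   8.15,  55.63]), array([-1.000e-02,  1.751e+01, -7.000e-02])]
can [[ 0.71281132 -0.38202676  0.19      ]]
spare [[ 0.48297728 -0.06109644  0.102     ]]
dish [[0.659161   0.05617124 0.01      ]]
jarc [[0.69825311 0.33088197 0.075     ]]
hammerhead [[ 0.61372613 -0.11479191  0.02      ]]
[array([-25.42,  -1.9 ,  38.15])]
```

step_arm:
  motion:
    - {"gripper":-1,"translation":[-2.54,-0.2,3.8],"rot":[0,1.7,0]}
    - {"gripper":-1,"translation":[-2.54,-0.2,3.8],"rot":[0,0,0]}
    - {"gripper":-1,"translation":[-2.54,-0.2,3.8],"rot":[0,0,0]}
    - {"gripper":-1,"translation":[-2.54,-0.2,3.8],"rot":[0,0,0]}
    - {"gripper":-1,"translation":[-2.54,-0.2,3.8],"rot":[0,0,0]}
    - {"gripper":-1,"translation":[-2.54,-0.2,3.8],"rot":[0,0,0]}
    - {"gripper":-1,"translation":[-2.54,-0.2,3.8],"rot":[0,0,0]}
    - {"gripper":-1,"translation":[-2.54,-0.2,3.8],"rot":[0,0,0]}
    - {"gripper":-1,"translation":[-2.54,-0.2,3.8],"rot":[0,0,0]}
    - {"gripper":-1,"translation":[-2.54,-0.2,3.8],"rot":[0,0,0]}

```text
t: 1.1
ee_pos: [0.4647, -0.2496, 0.2468]
eef_rot: [-1.287, 1.074, -1.064]
ft_force: [0.5, -1.0, -0.4]
opening: 0.0858
```

```bash
python3 - <<'E'
from h import *
s=read_state(); print(s['t'],s['joint_positions'],s['ee_pos'])
print(plan([.536,.1515,.2],np.radians(-4.4),1))
E
```

```text
1.1 [-0.74350027 -0.1054164  -0.08401613  1.59876997  0.00415052  2.21044996] [ 0.46474365 -0.24957286  0.24681041]
[array([-38.04,   4.97,  14.48]), array([ 0.09, 15.15, -0.44])]
```

step_arm:
  motion:
    - {"gripper":-1,"translation":[0,0,0],"rot":[0,-8.5,0]}
    - {"gripper":-1,"translation":[0,0,0],"rot":[0,-8.5,0]}
    - {"gripper":-1,"translation":[0,0,0],"rot":[0,-8.5,0]}
    - {"gripper":-1,"translation":[0,0,0],"rot":[0,-8.5,0]}
    - {"gripper":-1,"translation":[0,0,0],"rot":[0,-8.5,0]}
    - {"gripper":-1,"translation":[0,0,0],"rot":[0,-8.5,0]}
    - {"gripper":-1,"translation":[0,0,0],"rot":[0,-8.5,0]}
    - {"gripper":-1,"translation":[0,0,0],"rot":[0,-8.5,0]}
    - {"gripper":-1,"translation":[0,0,0],"rot":[0,-8.5,0]}
    - {"gripper":-1,"translation":[0,0,0],"rot":[0,-8.5,0]}
    - {"gripper":-1,"translation":[0,0,0],"rot":[0,-8.5,0]}
    - {"gripper":-1,"translation":[0,0,0],"rot":[0,-8.5,0]}
    - {"gripper":-1,"translation":[0,0,0],"rot":[0,-8.5,0]}
    - {"gripper":-1,"translation":[0,0,0],"rot":[0,-8.5,0]}
    - {"gripper":-1,"translation":[0,0,0],"rot":[0,-8.5,0]}
    - {"gripper":-1,"translation":[0,0,0],"rot":[0,-8.5,0]}
    - {"gripper":-1,"translation":[0,0,0],"rot":[0,-8.5,0]}
    - {"gripper":-1,"translation":[0,0,0],"rot":[0,-8.5,0]}
    - {"gripper":-1,"translation":[0,0,0],"rot":[0,-8.5,0]}

```text
t: 3.0
ee_pos: [0.4664, -0.2402, 0.2393]
eef_rot: [-1.233, -1.135, 1.129]
ft_force: [0.2, -0.1, -0.5]
opening: 0.0853
```

```bash
python3 - <<'E'
from h import *
s=read_state(); print(s['t'],s['joint_positions'],s['ee_pos'])
print(plan([.536,.1515,.2],np.radians(-4.4),0))
E
```

```text
3.0 [-0.72843681 -0.09876607 -0.09162395  1.59824558  0.00540172 -0.62901424] [ 0.46640533 -0.24021137  0.23928325]
[array([39.6 ,  4.53, -3.09]), array([-0.75, -1.3 ,  0.94])]
```

step_arm:
  motion:
    - {"gripper":-1,"translation":[4.5,0,-0.35],"rot":[-0.7,-1.3,0.9]}
    - {"gripper":-1,"translation":[4.5,0,-0.35],"rot":[0,0,0]}
    - {"gripper":-1,"translation":[4.5,0,-0.35],"rot":[0,0,0]}
    - {"gripper":-1,"translation":[4.5,0,-0.35],"rot":[0,0,0]}
    - {"gripper":-1,"translation":[4.5,0,-0.35],"rot":[0,0,0]}
    - {"gripper":-1,"translation":[4.5,0,-0.35],"rot":[0,0,0]}
    - {"gripper":-1,"translation":[4.5,0.5,-0.35],"rot":[0,0,0]}
    - {"gripper":-1,"translation":[4.5,1,-0.35],"rot":[0,0,0]}
    - {"gripper":-1,"translation":[3,1,0],"rot":[0,0,0]}

```text
t: 3.9
ee_pos: [0.5238, 0.1573, 0.2122]
eef_rot: [-1.243, -1.152, 1.152]
ft_force: [-0.2, -1.0, -0.5]
opening: 0.0854
```

```bash
python3 - <<'E'
from h import *
s=read_state(); print(s['t'],s['joint_positions'],s['ee_pos'])
print(plan([.536,.1515,.1],np.radians(-4.4),0))
E
```

```text
3.9 [ 5.16764859e-02 -5.97178463e-02 -1.03383772e-01  1.52840492e+00
  1.40114749e-03  1.28814257e-01] [0.52384947 0.1572936  0.21222602]
[array([-0.5 , 11.22, -1.27]), array([-0.08, -0.02,  0.07])]
```

step_arm:
  motion:
    - {"gripper":-1,"translation":[-0.5,3.5,-1.27],"rot":[0,0,0]}
    - {"gripper":-1,"translation":[0,3.5,0],"rot":[0,0,0]}
    - {"gripper":-1,"translation":[0,3,0],"rot":[0,0,0]}
    - {"gripper":-1,"translation":[0,0,0],"rot":[0,0,0]}

```text
t: 4.3
ee_pos: [0.5346, 0.1572, 0.1068]
eef_rot: [-1.237, -1.156, 1.159]
ft_force: [0.0, 0.6, 0.4]
opening: 0.0854
```

```bash
python3 - <<'E'
from h import *
s=read_state(); print(s['t'],s['ee_pos'])
print(plan([.536,.1515,.034],np.radians(-4.4),0))
L=[]
for n,(x0,x1,y0,y1) in(('scene',(250,400,100,240)),('top',(150,250,140,240))):
    im,d=grab(n,'b'); L.append(cv2.resize(im[y0:y1,x0:x1],(390,390),interpolation=cv2.INTER_CUBIC))
cv2.imwrite('pics/b_both.png',np.hstack(L))
E
```

```text
4.3 [0.53460806 0.1572167  0.10678126]
[array([-0.57,  7.28, -0.21]), array([-0.23,  0.44,  0.1 ])]
```

View pics/b_both.png

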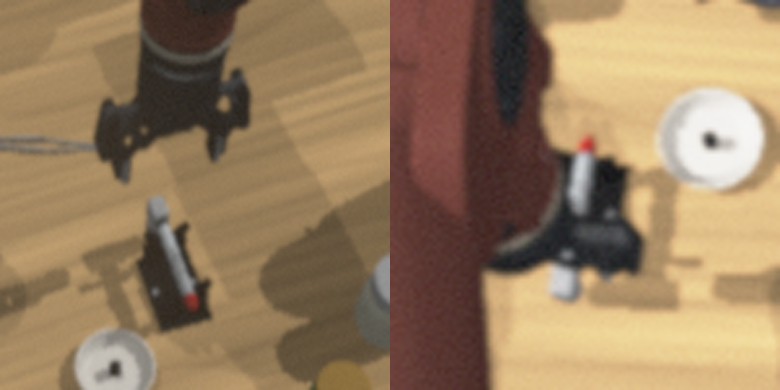

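step_arm:
  motion:
    - {"gripper":-1,"translation":[-0.57,2.5,-0.2],"rot":[-0.2,0.4,0.1]}
    - {"gripper":-1,"translation":[-0.3,2.5,0],"rot":[0,0,0]}
    - {"gripper":-1,"translation":[0,1,0],"rot":[0,0,0]}
    - {"gripper":-1,"translation":[0,0,0],"rot":[0,0,0]}

```text
t: 4.8
ee_pos: [0.5448, 0.148, 0.06]
eef_rot: [-1.257, -1.166, 1.142]
ft_force: [0.1, -0.0, 0.0]
opening: 0.0853
```

```bash
python3 - <<'E'
from h import *
s=read_state(); print(s['t'],s['ee_pos'],s['ft_force'])
print(plan([.536,.1515,.034],np.radians(-4.4),0))
E
```

```text
4.8 [0.54484307 0.14798177 0.05998627] [ 0.09507758 -0.04926516  0.00778845]
[array([0.28, 2.58, 0.96]), array([ 1.05, -0.04,  0.13])]
```

step_arm:
  motion:
    - {"gripper":-1,"translation":[0.28,1,0.9],"rot":[1,0,0.1]}
    - {"gripper":-1,"translation":[0,0,0],"rot":[0,0,0]}
    - {"gripper":-1,"translation":[0,0,0],"rot":[0,0,0]}

```text
t: 5.1
ee_pos: [0.538, 0.1521, 0.0535]
eef_rot: [-1.247, -1.156, 1.149]
ft_force: [0.9, 0.6, 0.3]
opening: 0.0859
```

```bash
python3 - <<'E'
from h import *
s=read_state(); print(s['t'],s['ee_pos'],s['joint_velocities'])
print(plan([.536,.1515,.034],np.radians(-4.4),0))
E
```

```text
5.1 [0.53795992 0.15210752 0.05350931] [ 0.00701091  0.00267694 -0.00296577  0.01127103  0.00262087  0.00253042]
[array([-0.08,  1.95,  0.2 ]), array([ 0.25, -0.04,  0.06])]
```

step_arm:
  motion:
    - {"gripper":-1,"translation":[-0.08,1,0.2],"rot":[0.2,0,0]}
    - {"gripper":-1,"translation":[0,0.9,0],"rot":[0,0,0]}
    - {"gripper":-1,"translation":[0,0,0],"rot":[0,0,0]}

```text
t: 5.4
ee_pos: [0.5365, 0.1517, 0.0341]
eef_rot: [-1.246, -1.155, 1.15]
ft_force: [0.4, 0.3, -0.4]
opening: 0.0851
```

```bash
python3 - <<'E'
from h import *
s=read_state(); print(s['t'],s['ee_pos'],s['ft_force'])
print(plan([.536,.1515,.034],np.radians(-4.4),0))
E
```

```text
5.4 [0.53651275 0.15169036 0.03409363] [ 0.44493504  0.27527701 -0.3708622 ]
[array([-0.02,  0.01,  0.05]), array([ 0.14, -0.01,  0.07])]
```

step_arm:
  motion:
    - {"gripper":0.3,"translation":[0,0,0],"rot":[0,0,0]}
    - {"gripper":0.3,"translation":[0,0,0],"rot":[0,0,0]}
    - {"gripper":0.3,"translation":[0,0,0],"rot":[0,0,0]}
    - {"gripper":0.4,"translation":[0,0,0],"rot":[0,0,0]}
    - {"gripper":0.45,"translation":[0,0,0],"rot":[0,0,0]}
    - {"gripper":0.45,"translation":[0,0,0],"rot":[0,0,0]}

```text
t: 6.0
ee_pos: [0.5366, 0.1516, 0.0342]
eef_rot: [-1.246, -1.155, 1.15]
ft_force: [-0.0, -0.4, -0.4]
opening: 0.0233
```

```bash
python3 - <<'E'
from h import *
s=read_state(); print(s['t'],s['ee_pos'],s['ft_force'],s['opening'])
print(plan([.536,.1515,.034],np.radians(-4.4),0))
L=[]
for n,(x0,x1,y0,y1) in(('scene',(270,360,130,220)),('top',(160,230,160,230))):
    im,d=grab(n,'c'); L.append(cv2.resize(im[y0:y1,x0:x1],(390,390),interpolation=cv2.INTER_CUBIC))
cv2.imwrite('pics/c_both.png',np.hstack(L))
E
```

```text
6.0 [0.53661304 0.15158844 0.03423019] [-0.03722265 -0.38579406 -0.40149943] 0.023255568999184854
[array([-0.01,  0.02,  0.06]), array([ 0.14, -0.02,  0.07])]
```

View pics/c_both.png

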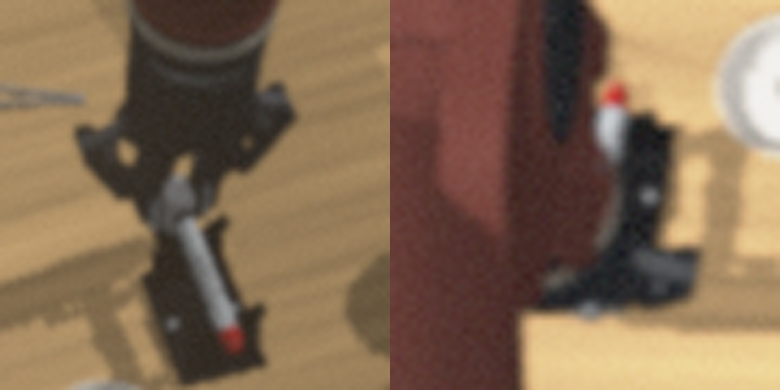

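Fingers straddle the head (scene crop ≈(178,200)) without touching; closing gently.

step_arm:
  motion:
    - {"gripper":0.5,"translation":[0,0,0],"rot":[0,0,0]}
    - {"gripper":0.53,"translation":[0,0,0],"rot":[0,0,0]}
    - {"gripper":0.55,"translation":[0,0,0],"rot":[0,0,0]}

```text
t: 6.4
ee_pos: [0.5366, 0.1523, 0.0343]
eef_rot: [-1.244, -1.156, 1.15]
ft_force: [-0.7, 2.2, 1.1]
opening: 0.0194
```

step_arm:
  motion:
    - {"gripper":0.57,"translation":[0,0,0],"rot":[0,0,0]}
    - {"gripper":0.6,"translation":[0,0,0],"rot":[0,0,0]}
    - {"gripper":0.65,"translation":[0,0,0],"rot":[0,0,0]}

```text
t: 6.7
ee_pos: [0.5367, 0.153, 0.0345]
eef_rot: [-1.243, -1.157, 1.149]
ft_force: [-0.3, 2.8, 0.6]
opening: 0.0164
```

step_arm:
  motion:
    - {"gripper":0.8,"translation":[0,0,0],"rot":[0,0,0]}
    - {"gripper":1,"translation":[0,0,0],"rot":[0,0,0]}
    - {"gripper":1,"translation":[0,0,0],"rot":[0,0,0]}

```text
t: 7.0
ee_pos: [0.5367, 0.153, 0.0345]
eef_rot: [-1.243, -1.157, 1.149]
ft_force: [-0.0, 3.0, 0.7]
opening: 0.0168
```

```bash
python3 - <<'E'
from h import *
s=read_state(); print(s['t'],s['ee_pos'],s['ft_force'],s['moment'],s['opening'])
print(plan([.536,.1515,.034],np.radians(-4.4),0))
E
```

```text
7.0 [0.53667508 0.15298282 0.03453492] [-0.024174    2.97244175  0.72187078] [ 0.63154218 -0.00138231  0.14261808] 0.016777877997250223
[array([-0.15,  0.05,  0.06]), array([0.16, 0.07, 0.21])]
```

step_arm:
  motion:
    - {"gripper":1,"translation":[0.1,-0.7,0],"rot":[0,0,0]}
    - {"gripper":1,"translation":[0.1,-1,0],"rot":[0,0,0]}
    - {"gripper":1,"translation":[0,-1.5,0],"rot":[0,0,0]}
    - {"gripper":1,"translation":[0,-3,0],"rot":[0,0,0]}
    - {"gripper":1,"translation":[0,-4,0],"rot":[0,0,0]}
    - {"gripper":1,"translation":[0,-4,0],"rot":[0,0,0]}
    - {"gripper":1,"translation":[0,-3,0],"rot":[0,0,0]}
    - {"gripper":1,"translation":[0,-2,0],"rot":[0,0,0]}
    - {"gripper":1,"translation":[0,0,0],"rot":[0,0,0]}

```text
t: 7.9
ee_pos: [0.5349, 0.1526, 0.2415]
eef_rot: [-1.249, -1.155, 1.15]
ft_force: [-0.0, -0.3, -2.4]
opening: 0.0166
```

```bash
python3 - <<'E'
from h import *
s=read_state(); print(s['t'],s['ee_pos'],s['ft_force'],s['moment'],s['opening'],s['joint_positions'])
print(plan([.48,-.2955,.23],np.radians(-4.4),0))
L=[]
for n,(x0,x1,y0,y1) in(('scene',(270,370,60,160)),('top',(160,240,160,240))):
    im,d=grab(n,'d'); L.append(cv2.resize(im[y0:y1,x0:x1],(390,390),interpolation=cv2.INTER_CUBIC))
cv2.imwrite('pics/d_both.png',np.hstack(L))
E
```

```text
7.9 [0.53493776 0.15258846 0.24148329] [-0.00441077 -0.32396918 -2.3804763 ] [ 0.03288287  0.02294353 -0.06020575] 0.01655247578260374 [ 4.34450152e-02 -3.28768480e-02 -2.42261843e-02  1.57479830e+00
 -1.28120466e-03  1.21442611e-01]
[array([-45.1 ,   1.17,   1.99]), array([ 0.27, -0.07, -0.04])]
```

View pics/d_both.png

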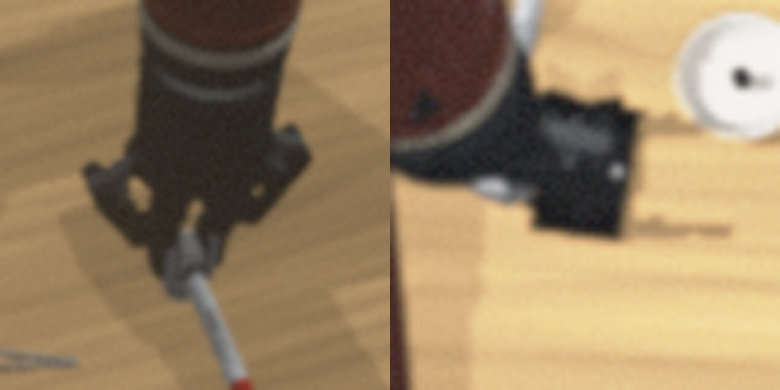

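```bash
cat > meas.py <<'E'
from h import *
import sys
def tube(tag,box=(300,345,110,175)):
    s=read_state(); n='scene'; im,d=load(n,tag); C=cloud(n,d); b,g,r=[im[...,i].astype(int) for i in range(3)]
    R=Ro.from_rotvec(s['eef_rot']).as_matrix(); G=np.c_[-R[:,2] if 0 else np.cross(R[:,0],-R[:,1]),R[:,0],-R[:,1]]  # gauge x,y,z in world
    L=(C-s['ee_pos'])@G
    m=(d>0)&(abs(L[...,1])<.03)&(L[...,0]>-.02)&(L[...,0]<.15)&(abs(L[...,2]-.0105)<.05)&(abs(r-b)<45)&(r>95)
    P=L[m]; print(len(P)); 
    for a in np.arange(-.02,.14,.01):
        k=(P[:,0]>=a)&(P[:,0]<a+.01)
        if k.any(): print('%.3f'%a,k.sum(),np.round(np.median(P[k],0),4),np.round(np.percentile(P[k][:,2],90),4))
    red=(d>0)&(abs(L[...,1])<.03)&(L[...,0]>.05)&(L[...,0]<.18)&(abs(L[...,2]-.01)<.05)&(r>g+50)
    uv=np.argwhere(red)[:,::-1]; print('red',red.sum(),np.median(L[red],0),L[red][:,0].min(),L[red][:,0].max(),uv.mean(0) if len(uv) else 0)
if __name__=='__main__': tube(sys.argv[1])
E
python3 meas.py d
python3 - <<'E'
from h import *
# rest in d_top and d_scene
for n in('scene','top'):
    im,d=load(n,'d'); C=cloud(n,d); g=im.max(2).astype(int); z=C[...,2]
    m=(d>0)&(g<75)&(abs(C[...,0]-.597)<.075)&(abs(C[...,1]-.147)<.06)&(z<.075)
    lo=C[m&(z<.02)]; hi=C[m&(z>.04)]
    print(n,len(lo),len(hi)); 
    for q in(lo,hi): 
        if len(q)>5: print(cv2.minAreaRect(q[:,:2].astype(np.float32)*1000),q.mean(0))
E
```

```text
192
-0.020 3 [-0.0104  0.0054  0.0264] 0.0271
-0.010 11 [-0.0051  0.0019  0.0254] 0.0282
0.000 16 [0.0052 0.0009 0.02  ] 0.028
0.010 13 [0.0116 0.0035 0.0169] 0.02
0.020 19 [0.0263 0.0001 0.0204] 0.0218
0.030 16 [ 0.035  -0.0012  0.0196] 0.0225
0.040 21 [ 0.0442 -0.      0.021 ] 0.0232
0.050 20 [ 0.055  -0.0006  0.0202] 0.0232
0.060 23 [ 0.0651 -0.0006  0.0201] 0.0229
0.070 20 [0.0756 0.001  0.0195] 0.0217
0.080 24 [0.0858 0.0004 0.0189] 0.0227
0.090 6 [ 0.0933 -0.0016  0.0207] 0.0214
red 24 [0.10339951 0.00179083 0.02051496] 0.09560982308427643 0.1088594736957813 [332.25       159.54166667]
scene 366 95
((589.7830200195312, 149.760986328125), (53.19403839111328, 96.51423645019531), 87.08454895019531) [0.59555218 0.14667191 0.00843528]
((594.7503051757812, 148.78048706054688), (41.243553161621094, 72.6445083618164), 85.93241119384766) [0.60103073 0.14891594 0.04857155]
top 147 61
((596.795166015625, 147.1720428466797), (50.43641662597656, 78.24097442626953), 84.99504089355469) [0.58935661 0.13870368 0.00728297]
((594.1363525390625, 148.1199951171875), (43.950138092041016, 71.53350830078125), 88.52876281738281) [0.58638101 0.1486755  0.0495575 ]
```

```bash
python3 - <<'E'
from h import *
s=read_state(); print(s['t'],s['ee_pos'])
print(plan([.507,-.2955,.22],np.radians(-4.4),0))
E
```

```text
8.0 [0.53388769 0.15258447 0.23775533]
[array([-44.88,   1.83,  -0.81]), array([ 0.03, -0.07, -0.06])]
```

step_arm:
  motion:
    - {"gripper":1,"translation":[-2.5,0.1,0],"rot":[0,0,0]}
    - {"gripper":1,"translation":[-4,0.2,-0.1],"rot":[0,0,0]}
    - {"gripper":1,"translation":[-4,0.2,-0.1],"rot":[0,0,0]}
    - {"gripper":1,"translation":[-4,0.2,-0.1],"rot":[0,0,0]}
    - {"gripper":1,"translation":[-4,0.2,-0.1],"rot":[0,0,0]}
    - {"gripper":1,"translation":[-4,0.2,-0.1],"rot":[0,0,0]}
    - {"gripper":1,"translation":[-4,0.2,-0.1],"rot":[0,0,0]}
    - {"gripper":1,"translation":[-4,0.2,-0.1],"rot":[0,0,0]}
    - {"gripper":1,"translation":[-4,0.2,-0.1],"rot":[0,0,0]}
    - {"gripper":1,"translation":[-4,0.2,-0.1],"rot":[0,0,0]}
    - {"gripper":1,"translation":[-3,0.2,0],"rot":[0,0,0]}
    - {"gripper":1,"translation":[-1.5,0,0],"rot":[0,0,0]}
    - {"gripper":1,"translation":[0,0,0],"rot":[0,0,0]}

```text
t: 9.3
ee_pos: [0.4969, -0.2882, 0.1892]
eef_rot: [-1.212, -1.137, 1.159]
ft_force: [1.4, 0.8, -1.4]
opening: 0.0167
```

```bash
python3 - <<'E'
from h import *
s=read_state(); print(s['t'],s['ee_pos'],s['joint_positions'])
print(plan([.507,-.2955,.185],np.radians(-4.4),0))
E
```

```text
9.3 [ 0.49692551 -0.28822991  0.18921446] [-0.74720645  0.06524498 -0.0203091   1.51676265 -0.0109992  -0.67147746]
[array([-0.65,  0.38, -1.07]), array([-1.81,  0.07,  0.63])]
```

step_arm:
  motion:
    - {"gripper":1,"translation":[-0.65,0.2,-1.07],"rot":[-1.8,0,0.6]}
    - {"gripper":1,"translation":[0,0,0],"rot":[0,0,0]}
    - {"gripper":1,"translation":[0,0,0],"rot":[0,0,0]}

```text
t: 9.6
ee_pos: [0.5062, -0.292, 0.1842]
eef_rot: [-1.237, -1.154, 1.153]
ft_force: [-1.0, 0.3, -1.8]
opening: 0.0169
```

```bash
python3 - <<'E'
from h import *
s=read_state(); print(s['t'],s['ee_pos'])
print(plan([.507,-.2955,.185],np.radians(-4.4),0))
E
```

```text
9.6 [ 0.50621632 -0.29202409  0.18417418]
[array([-0.34, -0.08, -0.1 ]), array([-0.23,  0.13,  0.26])]
```

step_arm:
  motion:
    - {"gripper":1,"translation":[-0.35,0,-0.1],"rot":[-0.2,0.1,0.25]}
    - {"gripper":1,"translation":[0,0,0],"rot":[0,0,0]}
    - {"gripper":1,"translation":[0,0,0],"rot":[0,0,0]}
    - {"gripper":1,"translation":[0,0,0],"rot":[0,0,0]}

```text
t: 10.0
ee_pos: [0.5071, -0.2933, 0.1845]
eef_rot: [-1.241, -1.154, 1.155]
ft_force: [0.2, -0.6, -2.4]
opening: 0.0167
```

```bash
python3 - <<'E'
from h import *
s=read_state(); print(s['t'],s['ee_pos'],s['ft_force'])
print(plan([.507,-.2955,.185],np.radians(-4.4),0))
np.save('g_e.npy',s['ee_pos'])
L=[]
for n,(x0,x1,y0,y1) in(('scene',(100,180,140,220)),('top',(310,390,190,270))):
    im,d=grab(n,'e'); L.append(cv2.resize(im[y0:y1,x0:x1],(390,390),interpolation=cv2.INTER_CUBIC))
cv2.imwrite('pics/e_both.png',np.hstack(L))
print(read_state()['ee_pos'])
E
python3 meas.py e
```

```text
10.0 [ 0.50706131 -0.29327837  0.18448604] [ 0.19945286 -0.62303706 -2.36975504]
[array([-0.22, -0.05, -0.01]), array([-0.09,  0.18,  0.03])]
[ 0.50706383 -0.29340236  0.18448371]
231
-0.020 4 [-0.0116 -0.0025  0.023 ] 0.0242
-0.010 25 [-0.0043  0.0016  0.0232] 0.025
0.000 28 [0.005  0.004  0.0217] 0.0246
0.010 20 [0.0159 0.0034 0.0144] 0.0229
0.020 16 [0.0252 0.002  0.0165] 0.0185
0.030 20 [0.0335 0.0018 0.0166] 0.0193
0.040 22 [0.045  0.0024 0.0167] 0.0198
0.050 21 [0.055  0.003  0.0167] 0.0201
0.060 24 [0.0653 0.0026 0.0163] 0.0195
0.070 19 [0.076  0.0029 0.0168] 0.0188
0.080 23 [0.0849 0.0034 0.017 ] 0.0188
0.090 9 [0.0927 0.0027 0.0173] 0.0187
red 26 [0.10100998 0.00381875 0.01588733] 0.09441549999865177 0.10732586414311372 [136.         220.19230769]
```

View pics/e_both.png

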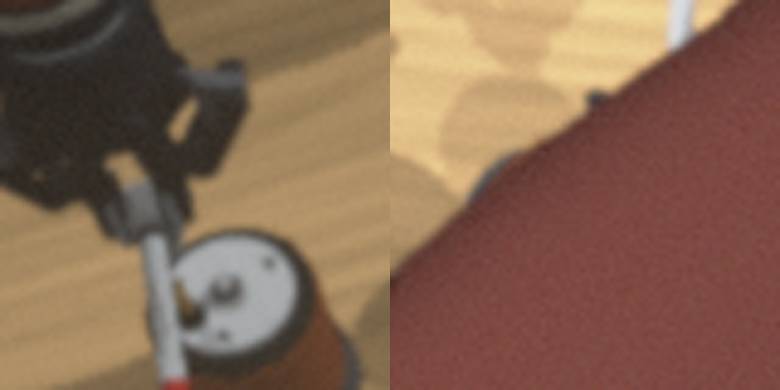

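```bash
cat > go.py <<'E'
from h import *
import sys
s=read_state(); p=[float(a) for a in sys.argv[1:4]]
print('t',round(s['t'],2),'ee',np.round(s['ee_pos'],4),'f',np.round(s['ft_force'],2),'m',np.round(s['moment'],2)); print(plan(p,np.radians(-4.4),0,s))
E
python3 go.py .507 -.2957 .165
```

```text
t 10.1 ee [ 0.5071 -0.2934  0.1845] f [-0.33  0.22 -1.1 ] m [ 0.05  0.06 -0.01]
[array([-0.23,  1.95, -0.01]), array([-0.09,  0.17,  0.03])]
```

step_arm:
  motion:
    - {"gripper":1,"translation":[-0.3,0.7,0],"rot":[-0.1,0.15,0]}
    - {"gripper":1,"translation":[0,0.7,0],"rot":[0,0,0]}
    - {"gripper":1,"translation":[0,0.4,0],"rot":[0,0,0]}
    - {"gripper":1,"translation":[0,0,0],"rot":[0,0,0]}
    - {"gripper":1,"translation":[0,0,0],"rot":[0,0,0]}

```text
t: 10.6
ee_pos: [0.5064, -0.2966, 0.1641]
eef_rot: [-1.243, -1.152, 1.152]
ft_force: [-0.7, -0.4, -1.3]
opening: 0.0168
```

```bash
python3 go.py .507 -.2957 .161
```

```text
t 10.6 ee [ 0.5064 -0.2966  0.1641] f [-0.73 -0.39 -1.29] m [ 0.03 -0.02 -0.  ]
[array([ 0.09,  0.31, -0.05]), array([-0.04, -0.02,  0.07])]
```

step_arm:
  motion:
    - {"gripper":1,"translation":[0.1,0.1,-0.1],"rot":[0,0,0]}
    - {"gripper":1,"translation":[0,0,0],"rot":[0,0,0]}

```text
t: 10.8
ee_pos: [0.5076, -0.2956, 0.1631]
eef_rot: [-1.243, -1.152, 1.152]
ft_force: [-0.6, -0.0, -1.7]
opening: 0.0167
```

```bash
python3 - <<'E'
from h import *
n='scene'; x0,x1,y0,y1=(110,170,165,225)
im,d=grab(n,'f'); cv2.imwrite('pics/f_z.png',cv2.resize(im[y0:y1,x0:x1],(600,600),interpolation=cv2.INTER_CUBIC))
s=read_state();c=s['ee_pos']; print(c); print('rim ctr, tip est proj',proj(n,[[c[0],c[1],c[2]-.0195],[.507,-.2957,.1355],[.507,-.2937,.1355]]))
E
python3 meas.py f; python3 go.py .507 -.2957 .155
```

```text
[ 0.50758173 -0.29573066  0.16329393]
rim ctr, tip est proj [[133.97805387 196.28002073]
 [134.74375994 197.87436978]
 [135.5528519  197.64017091]]
221
-0.020 3 [-0.0103 -0.0026  0.0226] 0.0242
-0.010 22 [-0.0039  0.0012  0.0215] 0.0244
0.000 35 [0.004  0.0045 0.0068] 0.0249
0.010 12 [0.0178 0.0025 0.0166] 0.0452
0.020 20 [0.025  0.0025 0.0163] 0.0188
0.030 18 [0.034  0.002  0.0167] 0.0181
0.040 19 [0.0444 0.003  0.0187] 0.0198
0.050 21 [0.0557 0.003  0.0176] 0.0205
0.060 19 [0.0639 0.0016 0.0161] 0.0177
0.070 23 [0.0747 0.0033 0.0154] 0.0182
0.080 20 [0.0852 0.002  0.0169] 0.0183
0.090 9 [0.093  0.0028 0.0165] 0.0187
red 25 [0.10233187 0.00377919 0.01653515] 0.09564822147860355 0.1092642986016088 [137.08 225.44]
t 10.85 ee [ 0.5076 -0.2957  0.1633] f [ 0.61  0.76 -1.72] m [-0.02  0.03  0.02]
[array([-0.  ,  0.83,  0.06]), array([-0.02, -0.02,  0.06])]
```

View pics/f_z.png

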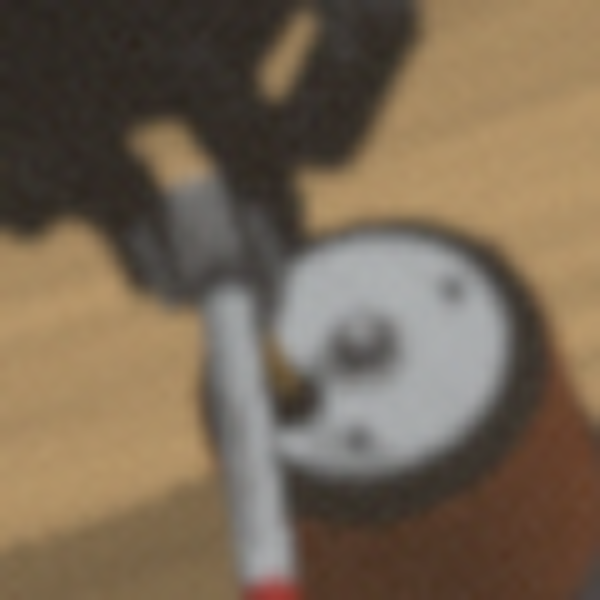

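step_arm:
  motion:
    - {"gripper":1,"translation":[0,0.4,0.06],"rot":[0,0,0]}
    - {"gripper":1,"translation":[0,0.2,0],"rot":[0,0,0]}
    - {"gripper":1,"translation":[0,0,0],"rot":[0,0,0]}

```text
t: 11.15
ee_pos: [0.5071, -0.2957, 0.1571]
eef_rot: [-1.244, -1.153, 1.152]
ft_force: [0.4, -0.9, -1.7]
opening: 0.017
```

```bash
python3 go.py .507 -.2957 .155
```

```text
t 11.15 ee [ 0.5071 -0.2957  0.1571] f [ 0.37 -0.92 -1.72] m [-0.01  0.02 -0.  ]
[array([0.  , 0.21, 0.01]), array([ 0.  , -0.01,  0.04])]
```

step_arm:
  motion:
    - {"gripper":1,"translation":[0,0.15,0],"rot":[0,0,0]}
    - {"gripper":1,"translation":[0,0.15,0],"rot":[0,0,0]}

```text
t: 11.35
ee_pos: [0.5072, -0.2958, 0.154]
eef_rot: [-1.244, -1.153, 1.152]
ft_force: [-0.5, 0.1, -1.4]
opening: 0.0168
```

step_arm:
  motion:
    - {"gripper":1,"translation":[0,0.15,0],"rot":[0,0,0]}
    - {"gripper":1,"translation":[0,0.1,0],"rot":[0,0,0]}

```text
t: 11.55
ee_pos: [0.5072, -0.2958, 0.1513]
eef_rot: [-1.244, -1.153, 1.152]
ft_force: [-0.3, -0.0, -1.8]
opening: 0.0169
```

step_arm:
  motion:
    - {"gripper":1,"translation":[0,0.12,0],"rot":[0,0,0]}
    - {"gripper":1,"translation":[0,0.12,0],"rot":[0,0,0]}

```text
t: 11.75
ee_pos: [0.5073, -0.2958, 0.1488]
eef_rot: [-1.245, -1.153, 1.152]
ft_force: [0.4, -0.1, -0.6]
opening: 0.0172
```

step_arm:
  motion:
    - {"gripper":1,"translation":[0,0.1,0],"rot":[0,0,0]}
    - {"gripper":1,"translation":[0,0.1,0],"rot":[0,0,0]}

```text
t: 11.95
ee_pos: [0.5076, -0.2958, 0.1468]
eef_rot: [-1.245, -1.154, 1.152]
ft_force: [0.6, -0.2, -0.6]
opening: 0.0172
```

step_arm:
  motion:
    - {"gripper":1,"translation":[0,0.1,0],"rot":[0,0,0]}
    - {"gripper":1,"translation":[0,0.1,0],"rot":[0,0,0]}

```text
t: 12.15
ee_pos: [0.5077, -0.2959, 0.145]
eef_rot: [-1.246, -1.154, 1.152]
ft_force: [0.3, 0.6, 1.6]
opening: 0.0169
```

step_arm:
  motion:
    - {"gripper":1,"translation":[0,0.1,0],"rot":[0,0,0]}
    - {"gripper":1,"translation":[0,0.1,0],"rot":[0,0,0]}

```text
t: 12.35
ee_pos: [0.5078, -0.296, 0.1435]
eef_rot: [-1.246, -1.154, 1.152]
ft_force: [0.3, 0.8, 2.9]
opening: 0.0168
```

step_arm:
  motion:
    - {"gripper":1,"translation":[0,0.1,0],"rot":[0,0,0]}
    - {"gripper":1,"translation":[0,0.1,0],"rot":[0,0,0]}

```text
t: 12.55
ee_pos: [0.508, -0.2961, 0.1421]
eef_rot: [-1.247, -1.154, 1.152]
ft_force: [-1.7, 1.6, 5.1]
opening: 0.0169
```

```bash
python3 go.py .507 -.2957 .14; python3 - <<'E'
from h import *
im,d=grab('scene','g'); cv2.imwrite('pics/g_z.png',cv2.resize(im[170:250,100:180],(600,600),interpolation=cv2.INTER_CUBIC))
E
python3 meas.py g|tail -4
```

```text
t 12.55 ee [ 0.508  -0.2961  0.1421] f [-1.69  1.62  5.05] m [ 0.37  0.24 -0.04]
[array([0.03, 0.21, 0.1 ]), array([ 0.15,  0.01, -0.04])]
0.090 11 [0.0925 0.0025 0.0173] 0.0191
0.100 12 [0.1055 0.0024 0.0139] 0.0153
0.110 9 [0.1153 0.0032 0.0151] 0.0171
red 20 [0.10107126 0.00378778 0.01738199] 0.09602862181836756 0.12587535587125517 [139.3 231.5]
```

View pics/g_z.png

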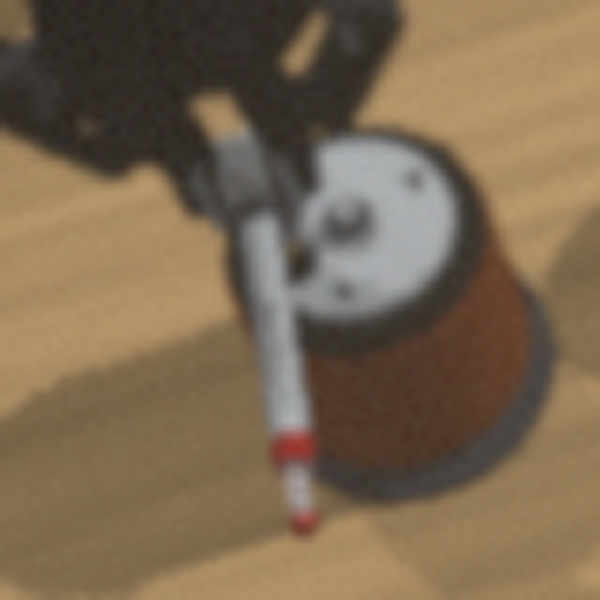

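step_arm:
  motion:
    - {"gripper":1,"translation":[0,0.1,0],"rot":[0,0,0]}
    - {"gripper":1,"translation":[0,0.1,0],"rot":[0,0,0]}

```text
t: 12.8
ee_pos: [0.5081, -0.2961, 0.1405]
eef_rot: [-1.248, -1.154, 1.152]
ft_force: [-1.0, 3.1, 6.4]
opening: 0.0169
```

step_arm:
  motion:
    - {"gripper":1,"translation":[0,0.1,0],"rot":[0,0,0]}

```text
t: 12.9
ee_pos: [0.5082, -0.2961, 0.1399]
eef_rot: [-1.248, -1.154, 1.152]
ft_force: [-1.8, 2.4, 6.2]
opening: 0.0167
```

```bash
python3 go.py .507 -.2957 .14
```

```text
t 12.9 ee [ 0.5082 -0.2961  0.1399] f [-1.83  2.44  6.19] m [0.51 0.39 0.01]
[array([ 0.04, -0.01,  0.12]), array([ 0.2 ,  0.01, -0.07])]
```

step_arm:
  motion:
    - {"gripper":1,"translation":[0.04,0.1,0.05],"rot":[0.1,0,0]}

```text
t: 13.0
ee_pos: [0.508, -0.2959, 0.1393]
eef_rot: [-1.248, -1.153, 1.153]
ft_force: [0.1, 0.5, 7.4]
opening: 0.0169
```

step_arm:
  motion:
    - {"gripper":1,"translation":[0.03,0.1,0.04],"rot":[0.1,0,0]}

```text
t: 13.1
ee_pos: [0.508, -0.2959, 0.1391]
eef_rot: [-1.248, -1.153, 1.154]
ft_force: [-0.7, 1.5, 8.9]
opening: 0.0165
```

step_arm:
  motion:
    - {"gripper":1,"translation":[0,0.1,0],"rot":[0,0,0]}

```text
t: 13.2
ee_pos: [0.5082, -0.2961, 0.1389]
eef_rot: [-1.249, -1.153, 1.154]
ft_force: [-1.2, 2.4, 8.2]
opening: 0.017
```

```bash
python3 go.py .507 -.2957 .14
```

```text
t 13.2 ee [ 0.5082 -0.2961  0.1389] f [-1.18  2.44  8.17] m [ 0.48  0.39 -0.03]
[array([ 0.03, -0.11,  0.13]), array([ 0.16,  0.01, -0.19])]
```

step_arm:
  motion:
    - {"gripper":1,"translation":[0.03,0.14,0.04],"rot":[0.1,0,0]}

```text
t: 13.3
ee_pos: [0.5085, -0.2963, 0.1387]
eef_rot: [-1.25, -1.152, 1.155]
ft_force: [0.8, 0.8, 10.1]
opening: 0.0169
```

step_arm:
  motion:
    - {"gripper":1,"translation":[0.03,0.14,0.04],"rot":[0.1,0,0]}

```text
t: 13.4
ee_pos: [0.5088, -0.2966, 0.1387]
eef_rot: [-1.251, -1.152, 1.156]
ft_force: [-1.1, 2.2, 10.7]
opening: 0.0166
```

step_arm:
  motion:
    - {"gripper":1,"translation":[0.02,0.14,0.03],"rot":[0,0,0]}

```text
t: 13.5
ee_pos: [0.509, -0.2967, 0.1386]
eef_rot: [-1.253, -1.152, 1.156]
ft_force: [-2.6, 3.1, 11.5]
opening: 0.017
```

```bash
python3 go.py .5082 -.2961 .1386
```

```text
t 13.5 ee [ 0.509  -0.2967  0.1386] f [-2.63  3.13 11.51] m [ 0.73  0.57 -0.03]
[array([ 0.05, -0.  ,  0.08]), array([ 0.26,  0.02, -0.42])]
```

step_arm:
  motion:
    - {"gripper":1,"translation":[0.07,0.16,0.11],"rot":[0.3,0,-0.4]}

```text
t: 13.6
ee_pos: [0.5088, -0.2965, 0.1386]
eef_rot: [-1.247, -1.153, 1.154]
ft_force: [1.3, -0.2, 10.6]
opening: 0.0168
```

step_arm:
  motion:
    - {"gripper":1,"translation":[0.06,0.16,0.1],"rot":[0.2,0,-0.3]}

```text
t: 13.7
ee_pos: [0.5088, -0.2966, 0.1386]
eef_rot: [-1.244, -1.154, 1.152]
ft_force: [1.6, 0.3, 11.1]
opening: 0.0166
```

step_arm:
  motion:
    - {"gripper":1,"translation":[0.04,0.16,0.06],"rot":[0.2,0,-0.3]}

```text
t: 13.8
ee_pos: [0.509, -0.2968, 0.1386]
eef_rot: [-1.24, -1.155, 1.149]
ft_force: [-1.7, 1.9, 11.7]
opening: 0.0168
```

```bash
python3 go.py .5082 -.2961 .1386
```

```text
t 13.8 ee [ 0.509  -0.2968  0.1386] f [-1.73  1.92 11.73] m [0.44 0.34 0.02]
[array([ 0.06, -0.  ,  0.08]), array([-0.03,  0.04,  0.29])]
```

step_arm:
  motion:
    - {"gripper":1,"translation":[0.06,0.19,0.09],"rot":[0,0,0.2]}
    - {"gripper":1,"translation":[0.05,0.19,0.08],"rot":[0,0,0]}

```text
t: 14.0
ee_pos: [0.509, -0.2967, 0.1382]
eef_rot: [-1.248, -1.155, 1.152]
ft_force: [-1.4, 3.0, 14.1]
opening: 0.0171
```

step_arm:
  motion:
    - {"gripper":1,"translation":[0.05,0.19,0.08],"rot":[0,0,0]}
    - {"gripper":1,"translation":[0.05,0.19,0.08],"rot":[0,0,0]}

```text
t: 14.2
ee_pos: [0.509, -0.2967, 0.1382]
eef_rot: [-1.254, -1.157, 1.153]
ft_force: [-2.1, 3.6, 14.5]
opening: 0.0167
```

```bash
python3 go.py .5082 -.2961 .1386
```

```text
t 14.2 ee [ 0.509  -0.2967  0.1382] f [-2.06  3.64 14.54] m [0.67 0.51 0.02]
[array([ 0.06, -0.04,  0.08]), array([ 0.51,  0.06, -0.27])]
```

step_arm:
  motion:
    - {"gripper":1,"translation":[0.06,0.18,0.09],"rot":[0.3,0,-0.2]}
    - {"gripper":1,"translation":[0.05,0.18,0.08],"rot":[0.1,0,-0.1]}
    - {"gripper":1,"translation":[0.05,0.18,0.08],"rot":[0.1,0,-0.1]}

```text
t: 14.5
ee_pos: [0.5089, -0.2967, 0.1383]
eef_rot: [-1.251, -1.157, 1.152]
ft_force: [-1.3, 2.5, 12.8]
opening: 0.0167
```

step_arm:
  motion:
    - {"gripper":1,"translation":[0.05,0.18,0.08],"rot":[0.1,0,-0.1]}
    - {"gripper":1,"translation":[0.05,0.18,0.08],"rot":[0.1,0,-0.1]}
    - {"gripper":1,"translation":[0.05,0.18,0.08],"rot":[0.1,0,-0.1]}

```text
t: 14.8
ee_pos: [0.5089, -0.2967, 0.1383]
eef_rot: [-1.252, -1.159, 1.151]
ft_force: [-0.6, 1.9, 13.1]
opening: 0.0168
```

step_arm:
  motion:
    - {"gripper":1,"translation":[0.05,0.18,0.08],"rot":[0.1,0,-0.1]}
    - {"gripper":1,"translation":[0.05,0.18,0.08],"rot":[0.1,0,-0.1]}
    - {"gripper":1,"translation":[0.05,0.18,0.08],"rot":[0.1,0,-0.1]}

```text
t: 15.1
ee_pos: [0.5089, -0.2967, 0.1383]
eef_rot: [-1.253, -1.16, 1.151]
ft_force: [-0.5, 2.6, 12.4]
opening: 0.0165
```

```bash
python3 go.py .5082 -.2961 .1386; python3 - <<'E'
from h import *
s=read_state();print('tilt',np.arccos(-Ro.from_rotvec(s['eef_rot']).as_matrix()[2,1]))
R=Ro.from_rotvec(s['eef_rot']).as_matrix();print(np.round(R,3))
E
```

```text
t 15.1 ee [ 0.5089 -0.2967  0.1383] f [-0.46  2.64 12.44] m [0.53 0.37 0.05]
[array([ 0.05, -0.03,  0.08]), array([ 0.6 ,  0.11, -0.11])]
tilt 0.010680982654670428
[[ 0.075  0.01  -0.997]
 [ 0.997 -0.003  0.075]
 [-0.002 -1.    -0.01 ]]
```

step_arm:
  motion:
    - {"gripper":1,"translation":[0.05,0.19,0.08],"rot":[0.2,0,-0.1]}
    - {"gripper":1,"translation":[0.05,0.19,0.08],"rot":[0.2,0,-0.1]}
    - {"gripper":1,"translation":[0.05,0.19,0.08],"rot":[0.1,0,-0.1]}
    - {"gripper":1,"translation":[0.05,0.19,0.08],"rot":[0.1,0,-0.1]}
    - {"gripper":1,"translation":[0.05,0.19,0.08],"rot":[0.1,0,-0.1]}

```text
t: 15.6
ee_pos: [0.509, -0.2967, 0.1382]
eef_rot: [-1.252, -1.16, 1.151]
ft_force: [-1.6, 2.2, 13.3]
opening: 0.0168
```

step_arm:
  motion:
    - {"gripper":1,"translation":[0.05,0.19,0.08],"rot":[0.1,0,-0.1]}
    - {"gripper":1,"translation":[0.05,0.19,0.08],"rot":[0.1,0,-0.1]}
    - {"gripper":1,"translation":[0.05,0.19,0.08],"rot":[0.1,0,-0.1]}
    - {"gripper":1,"translation":[0.05,0.19,0.08],"rot":[0.1,0,-0.1]}
    - {"gripper":1,"translation":[0.05,0.19,0.08],"rot":[0.1,0,-0.1]}

```text
t: 16.1
ee_pos: [0.509, -0.2967, 0.1383]
eef_rot: [-1.253, -1.163, 1.15]
ft_force: [-1.4, 1.6, 12.9]
opening: 0.017
```

```bash
python3 - <<'E'
from h import *
im,d=grab('scene','k'); cv2.imwrite('pics/k_z.png',cv2.resize(im[170:250,100:180],(600,600),interpolation=cv2.INTER_CUBIC))
E
python3 go.py .5082 -.2961 .16
```

```text
t 16.15 ee [ 0.5089 -0.2967  0.1382] f [-1.6   2.9  13.69] m [ 0.62  0.39 -0.01]
[array([ 0.05, -2.18,  0.05]), array([ 0.72,  0.18, -0.06])]
```

View pics/k_z.png

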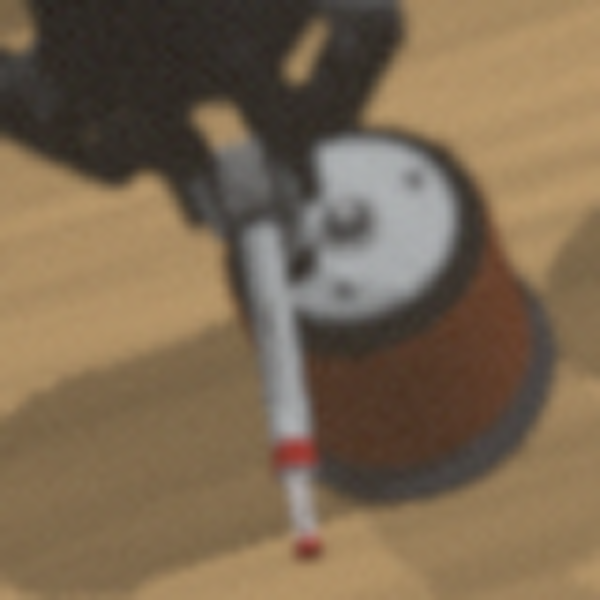

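step_arm:
  motion:
    - {"gripper":1,"translation":[0.02,-0.2,0.02],"rot":[0.2,0,0]}
    - {"gripper":1,"translation":[0.02,-0.4,0.02],"rot":[0.2,0,0]}
    - {"gripper":1,"translation":[0,-0.5,0],"rot":[0,0,0]}
    - {"gripper":1,"translation":[0,-0.6,0],"rot":[0,0,0]}
    - {"gripper":1,"translation":[0,-0.8,0],"rot":[0,0,0]}
    - {"gripper":1,"translation":[0,-1.5,0],"rot":[0,0,0]}
    - {"gripper":1,"translation":[0,-2,0],"rot":[0,0,0]}
    - {"gripper":1,"translation":[0,-2,0],"rot":[0,0,0]}
    - {"gripper":1,"translation":[0,-1,0],"rot":[0,0,0]}
    - {"gripper":1,"translation":[0,0,0],"rot":[0,0,0]}
    - {"gripper":1,"translation":[0,0,0],"rot":[0,0,0]}

```text
t: 17.25
ee_pos: [0.5076, -0.2963, 0.2345]
eef_rot: [-1.248, -1.157, 1.153]
ft_force: [0.3, 0.6, -1.1]
opening: 0.0169
```

```bash
python3 go.py .535 .153 .2; python3 - <<'E'
from h import *
im,d=grab('scene','l')
E
python3 meas.py l
```

```text
t 17.25 ee [ 0.5076 -0.2963  0.2345] f [ 0.3   0.57 -1.12] m [0.03 0.11 0.06]
[array([45.02,  3.39,  0.61]), array([ 0.28,  0.15, -0.07])]
268
-0.020 6 [-0.0121 -0.002   0.0219] 0.0228
-0.010 19 [-0.0056 -0.0003  0.0228] 0.0255
0.000 26 [0.0065 0.0045 0.0139] 0.0246
0.010 19 [0.0158 0.0012 0.0136] 0.0182
0.020 22 [0.0259 0.0018 0.0165] 0.0183
0.030 21 [0.0345 0.0004 0.0162] 0.0185
0.040 23 [0.0451 0.0026 0.016 ] 0.0186
0.050 20 [0.0565 0.0015 0.0171] 0.0194
0.060 25 [0.0651 0.0017 0.0165] 0.0181
0.070 22 [0.0758 0.0023 0.017 ] 0.0187
0.080 24 [0.0852 0.0021 0.0165] 0.02
0.090 10 [0.0927 0.0025 0.0176] 0.0194
0.100 12 [0.1057 0.0026 0.0139] 0.0149
0.110 11 [0.1141 0.0019 0.0149] 0.0157
0.120 8 [0.123  0.0025 0.0138] 0.0159
red 24 [0.10150234 0.0038249  0.01692992] 0.09452271308510304 0.13024630144914034 [129.45833333 211.25      ]
```

step_arm:
  motion:
    - {"gripper":1,"translation":[2.5,0,0],"rot":[0.2,0,0]}
    - {"gripper":1,"translation":[4,0,0.05],"rot":[0,0,0]}
    - {"gripper":1,"translation":[4,0,0.05],"rot":[0,0,0]}
    - {"gripper":1,"translation":[4,0,0.05],"rot":[0,0,0]}
    - {"gripper":1,"translation":[4,0,0.05],"rot":[0,0,0]}
    - {"gripper":1,"translation":[4,0,0.05],"rot":[0,0,0]}
    - {"gripper":1,"translation":[4,0,0.05],"rot":[0,0,0]}
    - {"gripper":1,"translation":[4,0,0.05],"rot":[0,0,0]}
    - {"gripper":1,"translation":[4,0,0.05],"rot":[0,0,0]}
    - {"gripper":1,"translation":[4,0,0.05],"rot":[0,0,0]}
    - {"gripper":1,"translation":[3,0,0.05],"rot":[0,0,0]}
    - {"gripper":1,"translation":[1.5,0,0],"rot":[0,0,0]}
    - {"gripper":1,"translation":[0,0,0],"rot":[0,0,0]}

```text
t: 18.6
ee_pos: [0.5292, 0.1506, 0.2197]
eef_rot: [-1.229, -1.142, 1.157]
ft_force: [0.1, -1.1, -0.8]
opening: 0.0166
```

```bash
python3 go.py .5367 .1535 .12
```

```text
t 18.6 ee [0.5292 0.1506 0.2197] f [ 0.07 -1.06 -0.84] m [-0.04 -0.   -0.05]
[array([ 0.32,  9.96, -0.89]), array([-0.97, -0.01,  0.21])]
```

step_arm:
  motion:
    - {"gripper":1,"translation":[0.3,2,-0.9],"rot":[-1,0,0.2]}
    - {"gripper":1,"translation":[0,3,0],"rot":[0,0,0]}
    - {"gripper":1,"translation":[0,3,0],"rot":[0,0,0]}
    - {"gripper":1,"translation":[0,1,0],"rot":[0,0,0]}
    - {"gripper":1,"translation":[0,0,0],"rot":[0,0,0]}
    - {"gripper":1,"translation":[0,0,0],"rot":[0,0,0]}

```text
t: 19.2
ee_pos: [0.5371, 0.1501, 0.1248]
eef_rot: [-1.245, -1.149, 1.154]
ft_force: [-0.3, 0.5, -1.2]
opening: 0.0171
```

```bash
python3 go.py .5367 .1535 .08
```

```text
t 19.2 ee [0.5371 0.1501 0.1248] f [-0.35  0.45 -1.17] m [-0.01 -0.02 -0.02]
[array([0.35, 4.48, 0.06]), array([-0.11, -0.07, -0.09])]
```

step_arm:
  motion:
    - {"gripper":1,"translation":[0.35,1.5,0.05],"rot":[-0.1,0,-0.1]}
    - {"gripper":1,"translation":[0,1.5,0],"rot":[0,0,0]}
    - {"gripper":1,"translation":[0,1.2,0],"rot":[0,0,0]}
    - {"gripper":1,"translation":[0,0,0],"rot":[0,0,0]}
    - {"gripper":1,"translation":[0,0,0],"rot":[0,0,0]}

```text
t: 19.7
ee_pos: [0.5387, 0.1536, 0.0822]
eef_rot: [-1.248, -1.155, 1.149]
ft_force: [-0.2, 0.3, -2.0]
opening: 0.017
```

```bash
python3 go.py .5367 .1535 .055
```

```text
t 19.7 ee [0.5387 0.1536 0.0822] f [-0.15  0.26 -2.01] m [0.   0.08 0.02]
[array([-0.03,  2.71,  0.21]), array([ 0.23, -0.09,  0.05])]
```

step_arm:
  motion:
    - {"gripper":1,"translation":[-0.03,1,0.2],"rot":[0.2,-0.1,0]}
    - {"gripper":1,"translation":[0,1,0],"rot":[0,0,0]}
    - {"gripper":1,"translation":[0,0.6,0],"rot":[0,0,0]}
    - {"gripper":1,"translation":[0,0,0],"rot":[0,0,0]}
    - {"gripper":1,"translation":[0,0,0],"rot":[0,0,0]}

```text
t: 20.2
ee_pos: [0.5368, 0.1535, 0.0542]
eef_rot: [-1.244, -1.154, 1.152]
ft_force: [-0.2, 0.2, -1.4]
opening: 0.0167
```

```bash
python3 go.py .5367 .1535 .043;  python3 - <<'E'
from h import *
im,d=grab('scene','m'); cv2.imwrite('pics/m_z.png',cv2.resize(im[140:220,270:350],(600,600),interpolation=cv2.INTER_CUBIC))
E
```

```text
t 20.2 ee [0.5368 0.1535 0.0542] f [-0.21  0.25 -1.4 ] m [ 0.01  0.05 -0.01]
[array([-0.  ,  1.12,  0.01]), array([0.04, 0.03, 0.05])]
```

View pics/m_z.png

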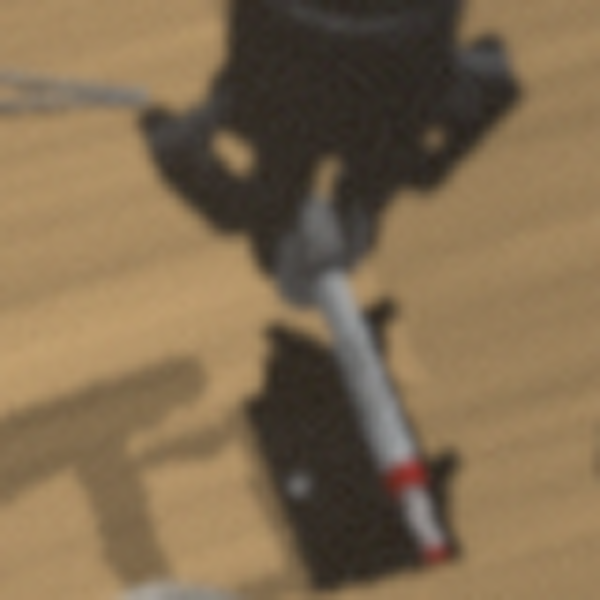

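The gauge hangs over the rest, collar at crop (405,475), button at (435,555). Lowering.

step_arm:
  motion:
    - {"gripper":1,"translation":[0,0.5,0],"rot":[0,0,0]}
    - {"gripper":1,"translation":[0,0.4,0],"rot":[0,0,0]}
    - {"gripper":1,"translation":[0,0.2,0],"rot":[0,0,0]}

```text
t: 20.55
ee_pos: [0.5376, 0.1536, 0.0435]
eef_rot: [-1.245, -1.155, 1.151]
ft_force: [-0.9, 0.3, -2.0]
opening: 0.0171
```

step_arm:
  motion:
    - {"gripper":1,"translation":[0,0.15,0],"rot":[0,0,0]}
    - {"gripper":1,"translation":[0,0.15,0],"rot":[0,0,0]}

```text
t: 20.75
ee_pos: [0.5375, 0.1535, 0.0401]
eef_rot: [-1.245, -1.155, 1.151]
ft_force: [0.3, -0.3, -1.3]
opening: 0.0166
```

```bash
python3 go.py .5367 .1535 .0345
```

```text
t 20.75 ee [0.5375 0.1535 0.0401] f [ 0.3  -0.26 -1.34] m [-0.    0.14 -0.05]
[array([-0.01,  0.56,  0.08]), array([0.13, 0.02, 0.06])]
```

step_arm:
  motion:
    - {"gripper":1,"translation":[0,0.15,0.08],"rot":[0.1,0,0]}
    - {"gripper":1,"translation":[0,0.12,0],"rot":[0,0,0]}

```text
t: 20.95
ee_pos: [0.5367, 0.1536, 0.0372]
eef_rot: [-1.244, -1.154, 1.152]
ft_force: [0.5, -0.6, -1.4]
opening: 0.0166
```

step_arm:
  motion:
    - {"gripper":1,"translation":[0,0.1,0],"rot":[0,0,0]}
    - {"gripper":1,"translation":[0,0.1,0],"rot":[0,0,0]}

```text
t: 21.15
ee_pos: [0.5367, 0.1537, 0.0351]
eef_rot: [-1.244, -1.154, 1.152]
ft_force: [-0.6, -0.3, 0.5]
opening: 0.0169
```

```bash
python3 go.py .5367 .1535 .0345
```

```text
t 21.15 ee [0.5367 0.1537 0.0351] f [-0.61 -0.28  0.55] m [-0.09  0.09  0.  ]
[array([-0.02,  0.06, -0.  ]), array([0.03, 0.03, 0.06])]
```

step_arm:
  motion:
    - {"gripper":1,"translation":[0,0.06,0],"rot":[0,0,0]}
    - {"gripper":1,"translation":[0,0.04,0],"rot":[0,0,0]}

```text
t: 21.35
ee_pos: [0.537, 0.1534, 0.0346]
eef_rot: [-1.245, -1.154, 1.152]
ft_force: [-2.5, -0.4, 2.6]
opening: 0.0168
```

step_arm:
  motion:
    - {"gripper":0.6,"translation":[0,0,0],"rot":[0,0,0]}
    - {"gripper":0.55,"translation":[0,0,0],"rot":[0,0,0]}
    - {"gripper":0.5,"translation":[0,0,0],"rot":[0,0,0]}
    - {"gripper":0.4,"translation":[0,0,0],"rot":[0,0,0]}

```text
t: 21.75
ee_pos: [0.5375, 0.1536, 0.0349]
eef_rot: [-1.245, -1.155, 1.151]
ft_force: [-0.9, 0.1, 0.6]
opening: 0.0256
```

```bash
python3 go.py .5367 .1535 .0345
```

```text
t 21.75 ee [0.5375 0.1536 0.0349] f [-0.87  0.13  0.65] m [ 0.03 -0.02  0.06]
[array([-0.01,  0.04,  0.07]), array([0.12, 0.02, 0.06])]
```

step_arm:
  motion:
    - {"gripper":0.2,"translation":[0,0,0],"rot":[0,0,0]}
    - {"gripper":0,"translation":[0,0,0],"rot":[0,0,0]}
    - {"gripper":0,"translation":[0,-0.5,0],"rot":[0,0,0]}
    - {"gripper":0,"translation":[0,-1.5,0],"rot":[0,0,0]}
    - {"gripper":0,"translation":[0,-3,0],"rot":[0,0,0]}
    - {"gripper":0,"translation":[0,-4,0],"rot":[0,0,0]}
    - {"gripper":0,"translation":[0,-4,0],"rot":[0,0,0]}
    - {"gripper":0,"translation":[-3,-3,3],"rot":[0,0,0]}
    - {"gripper":0,"translation":[-4,0,3],"rot":[0,0,0]}
    - {"gripper":0,"translation":[-4,0,2],"rot":[0,0,0]}
    - {"gripper":0,"translation":[-4,0,0],"rot":[0,0,0]}
    - {"gripper":0,"translation":[-4,0,0],"rot":[0,0,0]}
    - {"gripper":0,"translation":[-4,0,0],"rot":[0,0,0]}
    - {"gripper":0,"translation":[0,0,0],"rot":[0,0,0]}
    - {"gripper":0,"translation":[0,0,0],"rot":[0,0,0]}

```text
t: 23.25
ee_pos: [0.4391, -0.0757, 0.214]
eef_rot: [-1.258, -1.164, 1.15]
ft_force: [0.5, -0.3, -0.0]
opening: 0.0429
```

```bash
python3 go.py .5367 .1535 .0345; python3 - <<'E'
from h import *
L=[]
for n in('scene','top'):
    im,d=grab(n,'z'); C=cloud(n,d); b,g,r=[im[...,i].astype(int) for i in range(3)]; z=C[...,2]
    m=(d>0)&(abs(C[...,0]-.59)<.1)&(abs(C[...,1]-.147)<.03)&(z>.032)&(z<.07)&(abs(r-b)<40)&(r>100); P=C[m]
    k=P[(P[:,0]>.555)&(P[:,0]<.622)]; a=np.polyfit(k[:,0],k[:,1],1); print(n,len(P),'yaw',np.degrees(np.arctan(a[0])),'y at .5785',np.polyval(a,.5785),'tube z fit',np.polyfit(k[:,0],k[:,2],1),'z med',np.median(k[:,2]),'xmin,max',P[:,0].min(),P[:,0].max())
    red=(d>0)&(abs(C[...,0]-.64)<.06)&(abs(C[...,1]-.145)<.03)&(r>g+50)&(r>b+40); Q=C[red]; print('red x',np.round(np.sort(Q[:,0]),3))
    x0,x1,y0,y1=((280,350,150,220) if n=='scene' else (165,235,150,220)); L.append(cv2.resize(im[y0:y1,x0:x1],(390,390),interpolation=cv2.INTER_CUBIC))
cv2.imwrite('pics/z_both.png',np.hstack(L))
E
```

```text
t 23.25 ee [ 0.4391 -0.0757  0.214 ] f [ 0.5  -0.35 -0.03] m [0.03 0.   0.03]
[array([23.65, 17.98, -7.75]), array([ 0.91,  0.14, -0.22])]
scene 168 yaw -3.9698470566855133 y at .5785 0.15164450659062434 tube z fit [0.03150765 0.03250093] z med 0.05107846263954796 xmin,max 0.5251566736923705 0.6637875006718278
red x [0.633 0.635 0.636 0.636 0.638 0.639 0.64 ]
top 205 yaw -3.653368310320746 y at .5785 0.1488621861202602 tube z fit [0.00916171 0.04423033] z med 0.049895922462019016 xmin,max 0.5236065332428153 0.6638241909080018
red x [0.634 0.634 0.635 0.635 0.637 0.637 0.638 0.638 0.639 0.639 0.64  0.641
 0.642 0.667 0.669]
```

View pics/z_both.png

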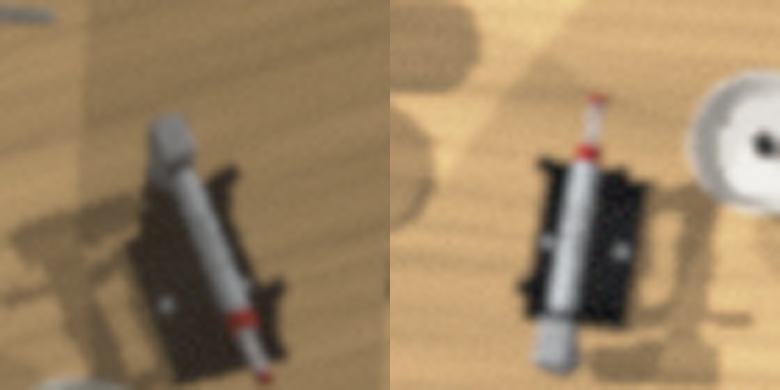

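View pics/z_scene.png

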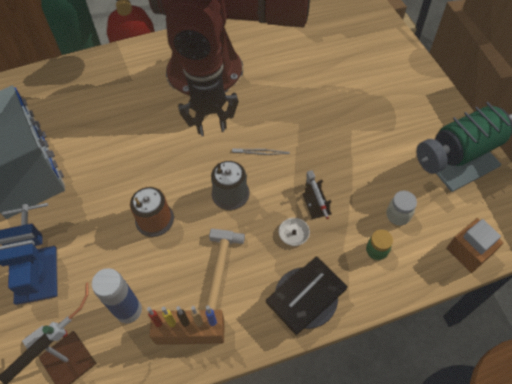

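```bash
python3 -c "
from station import *
print(close_job())"
```

```text
the job is handed in; nothing more can be done
None
```

I checked the pressure of the brown-belted drum and laid the gauge back in its rest with the rod left standing out. I handed the job in at about 23 s. The hand-in gives no verdict, so what follows is from my own checks.

- **Pressing:** I set the foot on the valve and held it at about 14 to 16 N net (wrist reading plus the gauge's weight) for roughly 2 s. The highest reading I saw was about 16.5 N including side force. Tilt was 0.01 rad, and the rim ended about 17 mm below the measured stem tip.
- **Rod:** It came out about 25 mm and was still out in the last pictures. I judged that it had stopped moving from the steady tool height during the hold, because I did not measure its speed.
- **Return:** I set it down with only a few newtons. The tube is back within 1 mm of where it first lay in the cameras, at the same height and direction, and the head's rear end is back within about 1 mm.
- **Bench:** In the final picture the other objects stand where they did at the start. The gripper is open and well clear of everything.

Two readings disagreed slightly. The two cameras differed by about 3 mm sideways, which is a little more than the stated calibration error. My first measurement of the lifted gauge also came out 4 mm too high, because the arm was still settling when the picture was taken; a repeat after it had settled agreed.

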